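# Lock the shaker platform with the bar

## Robot

A 6-joint arm with a two-finger parallel gripper is mounted at the origin on the work surface. World frame = base frame: x ahead of the robot, y to its left, z up, the work surface at z = 0. Lengths are in m, angles in degrees, forces in N, time in s.
With the tool pointing down it reaches from about 0.4 to 0.825 m from the base axis. Payload 7 kg.
Tool frame: the origin (TCP) lies midway between the tips of the shut fingers; the grasp point (between the pads) lies 19 mm behind it (ctrl.grasp_offset is the distance from the TCP to the grasp point, in m); z points along the fingers, x is the direction in which the jaws open and shut, and the axes are right-handed (so a half turn about z gives the same grasp; the last joint's range is limited). The gripper opens to 88 mm and grips with 3 to 60 N. Pads are 19 mm wide; open, the fingers measure 130 mm over their backs; the gripper's body (78 mm by 193 mm) begins 47 mm behind the grasp point.
Start: joints at [92.882, 20.546, 0.682, 0, -70.136, -16.507], TCP at [0.159, 0.656, 0.227] pointing down, gripper open.
Joint ranges: [-176.03, 176.03], [-82.01, 121.73], [-58.28, 71.71], [-173.87, 95.51], [-174.79, -0.11], [-173.66, 173.66]. Speed limits (degrees/s): [136.94, 136.94, 172.46, 180, 180, 180].

## Interface

Orientations are given as [roll, pitch, yaw] about the fixed x, y, z axes, in that order (R = Rz(yaw) Ry(pitch) Rx(roll)).
In Python, from plant import sensors, snapshot, order, ctrl gives the robot as it stands.
- The arm moves only by the tool send_rows, never from a script. Its argument "commands" is a list of rows, each a list of 3 entries, a list of its own where there are three numbers: the closure, from 0 (fully open) to 1 (shut), then the shift along the world's x, y, z in units of 0.25 m (1.0 is 0.25 m), then the turn, a rotation vector about the world's x, y, z in units of 360 degrees (1.0 is 360 degrees). In form: [[hand, [x, y, z], [ax, ay, az]], ...]. A call has 1 to 12 rows; each row shifts and turns the pose as measured when the row begins; what a row does not reach is not made up. A row lasts 1/10 s, in which the tool goes at most 50 mm and 8.59 degrees, less where a joint would pass 70% of its speed; a pose out of reach is approached as far as the arm can. A call with a number of a shift or a turn outside -1 to 1 is refused whole. A call with a gripper value outside its range is refused whole. The fingers move at their own pace and stop on an object; the grip force is fixed at half the most. Time passes only in rows, so rows that do not move let the fingers close. It gives the time, the measured TCP pose, the force and the opening at its end, in the units of the state.
- sensors.get_obs(): the state, without advancing time (a new reading comes with each control period).
- snapshot(name): name is "scene" or "top" or "wrist"; returns a dict with "color" (480x640x3 uint8, blue, green, red), "z_map" (480x640 float32, m along the optical axis (not along the pixel's ray), 0 where there is no reading), "mtx" (3x3 intrinsics, pixels), "xyz" and "attitude" of the camera in the world. Camera axes: x right, y down, z forward; pixel columns grow to the right and rows downward; lengths in m; the calibration is good to about 2 mm. The wrist camera is an equidistant fisheye: a pixel r from the principal point sees the ray r / f radians off the axis. A picture is of the moment at which its call begins.
- order.close_job(): hands the job in, once; it reports no verdict.
The state is a dict: "clock": time; "joint_pos": joint angles; "qvel": joint speeds; "tau": joint torques, N m; "tool_pos": TCP position; "orientation": TCP orientation; "force": force on the tool from outside, world axes, zero at the start; "moment": the same for the moment, N m; "opening": finger opening in m.
Only numpy, scipy, OpenCV 4.12 (cv2) and the standard library are available. Lean on these libraries where they do the work, as an engineer would, in place of code of your own. Each camera call takes 0.05 s, during which the arm holds its last target.

## Task

Lock the shaker's black platform: take the bar from its rest, slide it through the orange lock eye and use it to turn the eye clockwise (seen from above) until you feel it come up solid against its stop, without wrenching it further. Then draw the bar out, leaving the eye tight, and lay the bar back in its rest the way it lay before. Turn the eye only with the bar, and leave the bottle, tub and beaker where they stand.

Things in the scene. Friction and masses are not known exactly. Their poses are not given: they have to be found in the camera images.
- bar_grip (a point): Loose bar, 190 mm, about 0.1 kg: blue handle 16 x 16 x 80 mm, then 12 mm round steel rod, 110 mm. Point on its axis in the handle, 60 mm from the handle's rear end, 20 mm from its front: a good place to grip across, with 80 N or more so that it does not twist in the fingers. x axis runs along the bar to the tip, y level across it, z up. Balance point 25 to 50 mm ahead (x).
- bar_tip (a point): Tip of the bar's rod, on its axis, 130 mm ahead of bar_grip, same axes. The last 4 mm taper to a blunt 6 mm end.
- rest_grip (a point): Place of bar_grip when the bar lies in its fixed rest, 45 mm above the bench; axes as the bar's. Two grey notched supports, 12 mm long along the bar, 45 mm behind (under the handle) and 95 mm ahead (under the rod). Notches open upwards, 21 mm wide at the floor, wider above, sides to 10 mm above the bar's axis.
- rest: The rest; origin on the bench under the bar's middle, 35 mm ahead of rest_grip, axes the same. Aluminium base 170 x 50 x 8 mm; between the supports the bar hangs free, 29 mm above the base. At least 60 mm free on either side of the handle.
- eye_hole (a point): Centre of the lock eye's hole, 45 mm above the flat platform. The orange eye is an upright ring: hole 20 mm, outside 37 mm, 14 mm deep along the hole; the hole runs level right through along this point's x axis (enter from either end), z up. The bar has play in it: it swings about 25 degrees either way from the hole's axis before it turns the eye.
- lock_eye: The eye, on a shank; origin on its vertical turning axis at the platform's top, axes as eye_hole. Even drag of 0.12 N m; stays where left. It turns clockwise (its yaw falls) by 40 to 90 degrees, different each time and unmarked, to a solid stop: a torque of 0.3 to 0.6 N m about its axis tells the stop from the drag; keep below 1 N m. Flange 48 mm across, 12 mm high.
- shaker: White bench shaker, fixed, 270 x 310 mm, with a flat black platform 260 x 300 mm, its top 100 mm above the bench, trims under 3 mm high; origin under its centre at bench level, x and y along its sides. The eye stands within 45 mm of the platform's centre.
- reagent: Amber bottle with a black cap, 60 mm across, 130 mm high, origin at its underside; leave alone.
- tub: Yellow tub, 90 mm across, 85 mm high, origin at its underside; leave alone.
- beaker: Glass beaker, 70 mm across, 90 mm high, origin at its underside; leave alone.

How it is judged (in metres and radians):
On the way, in this order (a step that is already met when the one before it is completed fails the run):
1. the bar is through the eye (x of eye_hole in the frame of bar_grip between 0.03 and 0.12 m and y of eye_hole in the frame of bar_grip between -0.012 and 0.012 m and z of eye_hole in the frame of bar_grip between -0.012 and 0.012 m), for 0.2 s.
2. with the bar through it, the eye is turned to its stop and pressed against it (all of step 1 and value of joint lock_eye above -0.07 rad and contact force between bar and lock_eye above 8 N), for 0.1 s.
At the end, for the whole second after the job is handed in: The eye is within 0.07 rad of its stop; the bar lies at rest in its rest, its grip point within 15 mm of rest_grip and no more than 5 mm above it, its axis within 0.1 rad of the rest's, handle at the end where it was (value of joint lock_eye above -0.07 rad and distance between bar_grip and rest_grip below 0.015 m and angle between the x axis of bar_grip and the x axis of rest_grip, either way round below 0.1 rad and z of bar_grip in the frame of rest_grip below 0.005 m and linear speed of bar below 0.02 m/s); the robot touches nothing.
It fails at once if the bar wrenches the eye with more than 200 N in all (well over 1 N m of torque) (contact force between bar and lock_eye above 200 N).
It fails at once if the robot itself touches the eye (contact force between any of the fingers, the arm and lock_eye above 1 N).
It fails at once if the bottle is moved more than 30 mm or tipped (distance of reagent from where it was at the start of the episode above 0.03 m or angle between reagent's own z axis and vertical above 0.4 rad).
It fails at once if the tub is moved more than 30 mm or tipped (distance of tub from where it was at the start of the episode above 0.03 m or angle between tub's own z axis and vertical above 0.4 rad).
It fails at once if the beaker is moved more than 30 mm or tipped (distance of beaker from where it was at the start of the episode above 0.03 m or angle between beaker's own z axis and vertical above 0.4 rad).
It also fails if it takes over 67 s, if anything falls off the work surface, if the arm or the gripper's body presses on something with over 40 N, if the wrist force passes 120 N, or if a joint passes its speed limit or range.

## Working session

There is one attempt and no reset: what is moved stays moved. The work goes in short steps, Python scripts to look and compute and a tool call to move; the robot and the scene stay as the last step left them, time stands still between calls to the robot, and variables do not carry over. Pictures are saved under pics/ and viewed, and the job is handed in when it is done.

Besides the shell and the picture viewer there is one more tool, called after "Call:" in YAML: its name, and indented under it one key for each argument. send_rows: Moves the arm, as the interface text tells. Its arguments: {"type":"object","properties":{"commands":{"type":"array","items":{"type":"array"}}},"required":["commands"]}

```bash
ls; mkdir -p pics
python3 - <<'E'
from plant import sensors, snapshot, order, ctrl
import cv2,numpy as np,pickle
print(sensors.get_obs()); print(ctrl.grasp_offset)
for n in ["scene","top","wrist"]:
    s=snapshot(n); cv2.imwrite(f"pics/{n}0.png",s["color"]); pickle.dump(s,open(f"{n}0.pkl","wb"))
    print(n,s["mtx"].tolist(),s["xyz"],s["attitude"])
E
```

```text
pics
{'clock': 0.0, 'joint_pos': array([ 9.28806408e+01,  2.05909515e+01,  6.36431994e-01, -2.10563986e-02,
       -7.01361898e+01, -1.65062809e+01]), 'qvel': array([ 0.03576229, -0.10091159,  0.00524454, -0.11768241,  0.03672517,
        0.06481613]), 'tau': array([ 7.39320203e-04, -5.82710016e+01,  2.93051237e+01,  6.99691191e+00,
        6.98405929e-03, -1.50035248e-04]), 'tool_pos': array([0.15892571, 0.6555389 , 0.2256454 ]), 'orientation': array([-1.79993204e+02, -9.25956346e-02, -1.03632816e+02]), 'force': array([-0.85622399, -0.1084938 ,  0.05985193]), 'moment': array([ 0.01022318, -0.02208861, -0.05903791]), 'opening': 0.0879030297785877}
0.0188
scene [[533.4656972343967, 0.0, 315.6617093335294], [0.0, 533.4656972343967, 248.24726390196082], [0.0, 0.0, 1.0]] [ 1.20465875 -0.39306372  1.39592102] [-150.01704857    0.46317109   56.90477823]
top [[530.5311265444246, 0.0, 319.484925985295], [0.0, 530.5311265444246, 242.6060598538305], [0.0, 0.0, 1.0]] [0.32632769 0.01462935 1.31323261] [-1.69160646e+02 -1.36983873e-01 -9.12826471e+01]
wrist [[371.64829954431775, 0.0, 322.7188124401794], [0.0, 371.64829954431775, 241.28671278567467], [0.0, 0.0, 1.0]] [0.22811471 0.63916143 0.38253119] [ 1.64630607e+02 -1.06611187e-01 -1.03643705e+02]
```

View pics/scene0.png

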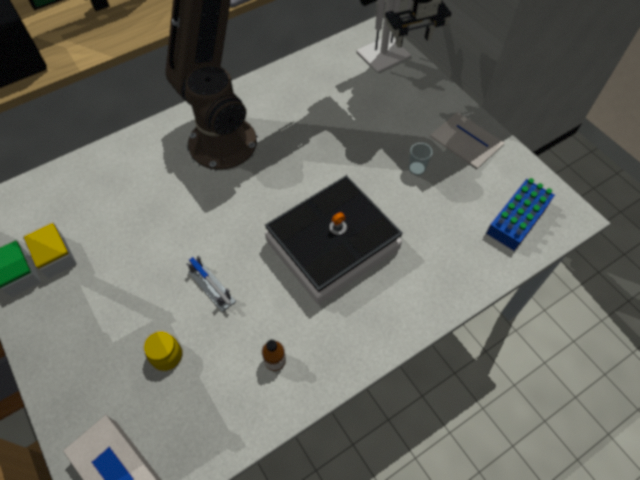

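View pics/top0.png

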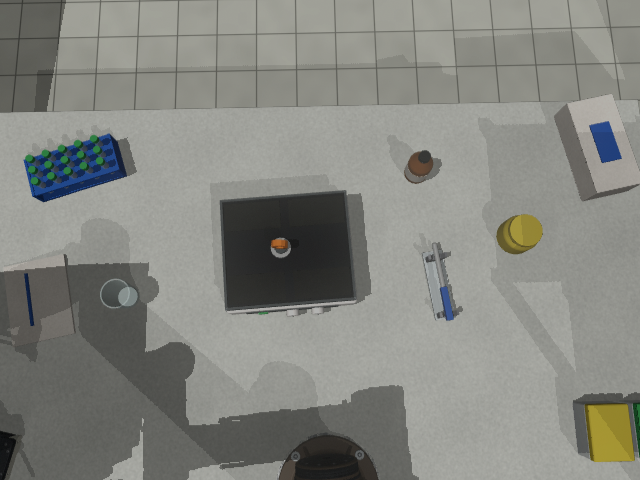

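View pics/wrist0.png

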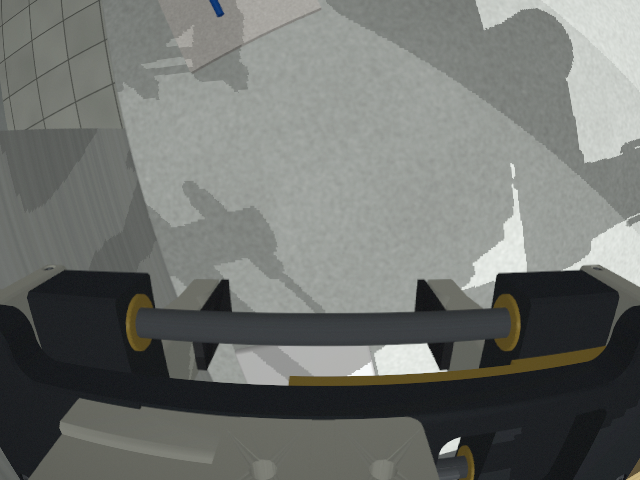

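```bash
cat > h.py <<'E'
import numpy as np,pickle,cv2
from scipy.spatial.transform import Rotation as R
def load(n): return pickle.load(open(n+".pkl","rb"))
def ray(s,u,v):
    d=np.linalg.inv(s["mtx"])@np.array([u,v,1.0]); d=R.from_euler("xyz",s["attitude"],degrees=True).as_matrix()@d
    return np.array(s["xyz"]),d
def plane(s,u,v,z):
    o,d=ray(s,u,v); return o+d*(z-o[2])/d[2]
def proj(s,p):
    c=R.from_euler("xyz",s["attitude"],degrees=True).as_matrix().T@(np.array(p)-s["xyz"]); q=s["mtx"]@c; return q[:2]/q[2]
def cloud(s):
    Z=s["z_map"]; v,u=np.mgrid[:480,:640]
    c=np.stack([(u-s["mtx"][0,2])/s["mtx"][0,0]*Z,(v-s["mtx"][1,2])/s["mtx"][1,1]*Z,Z],-1)
    return c@R.from_euler("xyz",s["attitude"],degrees=True).as_matrix().T+s["xyz"]
E
python3 - <<'E'
from h import *
t=load("top0");s=load("scene0")
a=cv2.resize(t["color"][225:265,260:305],None,fx=9,fy=9,interpolation=cv2.INTER_CUBIC)
b=cv2.resize(s["color"][200:245,315:360],None,fx=8,fy=8,interpolation=cv2.INTER_CUBIC)
c=cv2.resize(t["color"][235:330,410:465],None,fx=4,fy=4,interpolation=cv2.INTER_CUBIC)
im=np.zeros((400,800,3),np.uint8)
def put(x,i): 
    h,w=i.shape[:2]; w=min(w,800-x); im[:min(h,400),x:x+w]=i[:400,:w]
put(0,cv2.resize(a,(280,250)));put(290,cv2.resize(b,(270,270)));put(570,c);cv2.imwrite("pics/z.png",im)
P=cloud(t)
def mask(s,lo,hi,x0,x1,y0,y1):
    h=cv2.cvtColor(s["color"],cv2.COLOR_BGR2HSV); m=cv2.inRange(h,lo,hi); k=np.zeros_like(m);k[y0:y1,x0:x1]=255; return m&k
mo=mask(t,(3,120,80),(20,255,255),260,305,225,265)
ys,xs=np.nonzero(mo); print("orange top",xs.min(),xs.max(),ys.min(),ys.max(),xs.mean(),ys.mean())
p=P[mo>0]; print(np.round(p[np.argsort(p[:,2])][::max(1,len(p)//15)],3))
mb=mask(t,(100,120,60),(130,255,255),425,465,270,330)
print("blue rect",cv2.minAreaRect(cv2.findNonZero(mb))); p=P[mb>0]; print(np.percentile(p,[5,50,95],axis=0))
for n,u,v,z in [("bottle",420,166,.13),("tub",525,230,.085),("beaker",120,294,.0),("handle",449,303,.045),("tip",436,245,.045),("eye",280,246,.16),("c1",221,200,.1),("c2",346,192,.1),("c3",355,302,.1),("c4",226,310,.1)]:
    print(n,plane(t,u,v,z).round(3),P[v,u].round(3))
E
```

```text
orange top 271 287 239 248 278.97857142857146 243.74285714285713
[[0.568 0.109 0.107]
 [0.546 0.103 0.135]
 [0.543 0.103 0.139]
 [0.542 0.086 0.146]
 [0.553 0.115 0.149]
 [0.542 0.082 0.153]
 [0.549 0.081 0.155]
 [0.542 0.108 0.157]
 [0.546 0.112 0.158]
 [0.555 0.105 0.159]
 [0.548 0.088 0.16 ]
 [0.55  0.096 0.161]
 [0.555 0.101 0.162]
 [0.543 0.101 0.163]
 [0.552 0.105 0.163]
 [0.547 0.094 0.165]]
blue rect ((446.65850830078125, 303.0731201171875), (32.965911865234375, 6.285872936248779), 77.90524291992188)
[[ 0.38098882 -0.29978303  0.04885372]
 [ 0.41522324 -0.291518    0.05261834]
 [ 0.44907591 -0.28309894  0.05721426]]
bottle [ 0.73  -0.232  0.13 ] [ 0.741 -0.239  0.098]
tub [ 0.581 -0.481  0.085] [ 0.581 -0.482  0.084]
beaker [0.459 0.502 0.   ] [0.459 0.501 0.003]
handle [ 0.416 -0.299  0.045] [ 0.415 -0.297  0.052]
tip [ 0.557 -0.277  0.045] [ 0.556 -0.276  0.05 ]
eye [0.541 0.094 0.16 ] [0.546 0.096 0.133]
c1 [0.666 0.237 0.1  ] [0.664 0.236 0.106]
c2 [ 0.679 -0.059  0.1  ] [ 0.708 -0.065  0.   ]
c3 [ 0.419 -0.071  0.1  ] [ 0.422 -0.074  0.056]
c4 [0.407 0.222 0.1  ] [0.41  0.23  0.054]
```

View pics/z.png

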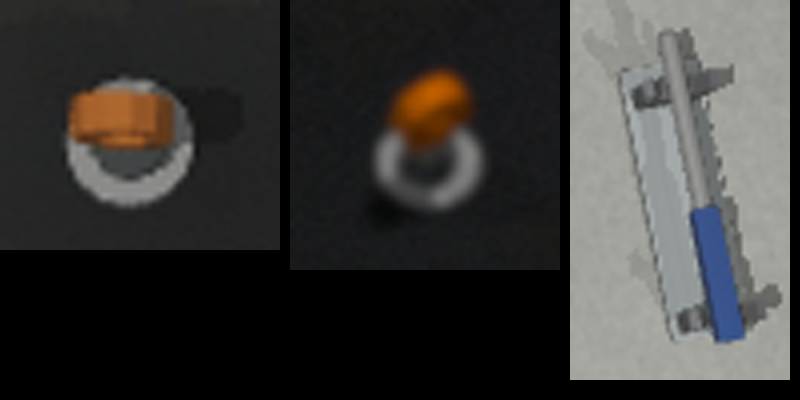

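Call:
send_rows:
  commands:
    - [0.4,[0.09,-0.17,0.01],[0,0,0.004]]
    - [0.4,[0.09,-0.17,0.01],[0,0,0.004]]
    - [0.4,[0.09,-0.17,0.01],[0,0,0.004]]
    - [0.4,[0.09,-0.17,0.01],[0,0,0.004]]
    - [0.4,[0.09,-0.17,0.01],[0,0,0.004]]
    - [0.4,[0.09,-0.17,0.01],[0,0,0.004]]
    - [0.4,[0.09,-0.17,0.01],[0,0,0.004]]
    - [0.4,[0.09,-0.17,0.01],[0,0,0.004]]
    - [0.4,[0.09,-0.17,0.01],[0,0,0.004]]
    - [0.4,[0.09,-0.17,0.01],[0,0,0.004]]
    - [0.4,[0.09,-0.17,0.01],[0,0,0.004]]
    - [0.4,[0.09,-0.17,0.01],[0,0,0.004]]

```text
clock: 1.35
tool_pos: [0.4307, 0.1282, 0.2521]
orientation: [-179.8, -0.3, -85.1]
force: [1.2, 1.6, 0.8]
opening: 0.0525
```

```bash
cat >> h.py <<'E'
def snap(n,tag):
    from plant import snapshot
    s=snapshot(n); pickle.dump(s,open(f"{n}{tag}.pkl","wb")); cv2.imwrite(f"pics/{n}{tag}.png",s["color"]); return s
def fray(s,u,v):
    f=s["mtx"][0,0]; x=u-s["mtx"][0,2]; y=v-s["mtx"][1,2]; r=np.hypot(x,y)+1e-9; th=r/f
    d=np.array([x/r*np.sin(th),y/r*np.sin(th),np.cos(th)])
    return np.array(s["xyz"]),R.from_euler("xyz",s["attitude"],degrees=True).as_matrix()@d
def fplane(s,u,v,z):
    o,d=fray(s,u,v); return o+d*(z-o[2])/d[2]
def fproj(s,p):
    c=R.from_euler("xyz",s["attitude"],degrees=True).as_matrix().T@(np.array(p)-s["xyz"]); f=s["mtx"][0,0]
    rho=np.hypot(c[0],c[1]); th=np.arctan2(rho,c[2]); return s["mtx"][:2,2]+f*th*c[:2]/rho
E
python3 - <<'E'
from h import *
s=snap("wrist",1); print(s["xyz"],s["attitude"])
E
```

```text
[0.50113644 0.13528211 0.40913898] [164.76812007  -0.33820975 -85.12167653]
```

View pics/wrist1.png

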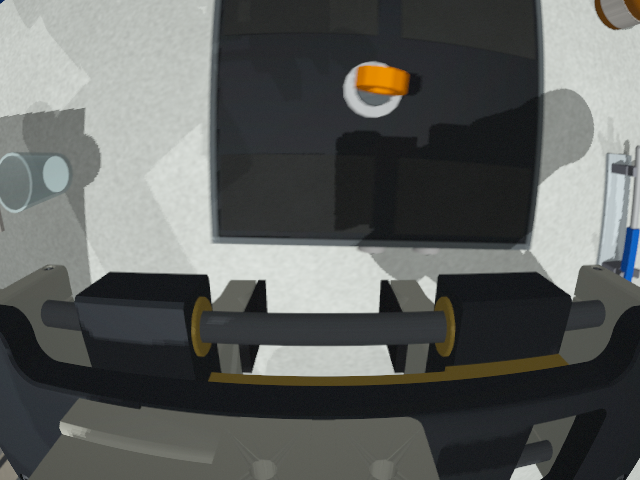

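Run:
```python
from h import *
s=load("wrist1")
h=cv2.cvtColor(s["color"],cv2.COLOR_BGR2HSV)
roi=np.zeros((480,640),np.uint8); roi[55:125,335:420]=255
o=cv2.inRange(h,(3,120,80),(22,255,255))&roi
w=cv2.inRange(h,(0,0,110),(180,90,255))&roi
c=max(cv2.findContours(o|w,cv2.RETR_EXTERNAL,cv2.CHAIN_APPROX_NONE)[0],key=cv2.contourArea)[:,0]
# flange outline: exclude orange-near points
d=cv2.dilate(o,np.ones((5,5)))
q=np.array([fplane(s,u,v,0.111)[:2] for u,v in c if d[v,u]==0])
A=np.c_[2*q,np.ones(len(q))]; x=np.linalg.lstsq(A,(q**2).sum(1),rcond=None)[0]; print("flange c",x[:2],"r",np.sqrt(x[2]+x[:2]@x[:2]),len(q))
P=np.argwhere(o>0)[:,::-1]
pp=np.array([fplane(s,u,v,0.16)[:2] for u,v in P]); print("orange@.16 mean",pp.mean(0),pp.min(0),pp.max(0))
R_=cv2.minAreaRect((pp*1e4).astype(np.float32)); print(R_)
im=cv2.resize(s["color"][50:130,330:430],(800,600)[:2] if 0 else (800,640),interpolation=cv2.INTER_CUBIC)[:600]
cv2.imwrite("pics/eye1.png",im)
# bar from top
t=load("top0")
```

```text
flange c [0.54844317 0.09816451] r 0.023161602907856054 121
orange@.16 mean [0.54786815 0.09775337] [0.53795854 0.0800227 ] [0.55835105 0.11546615]
((5479.6123046875, 976.7672119140625), (198.54347229003906, 360.13409423828125), 5.0911865234375)
```

View pics/eye1.png

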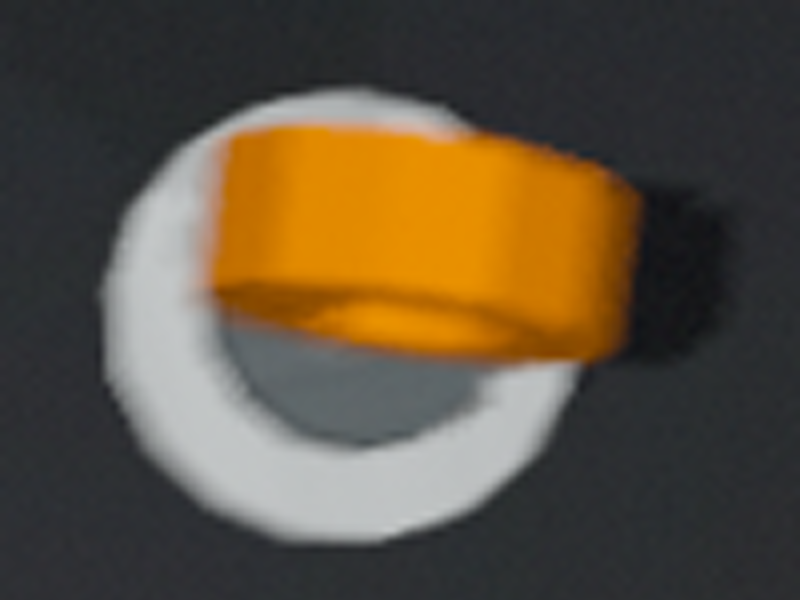

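Run:
```python
from h import *
s=load("wrist1")
L=[fplane(s,*p,0.145) for p in [(357.2,66.5),(356.5,86)]]; Rr=[fplane(s,*p,0.145) for p in [(410,74),(408.5,94.5)]]
print(L,Rr); a=np.mean(L,0)-np.mean(Rr,0); print(a,"hole yaw",np.degrees(np.arctan2(a[1],a[0]))-90)
t=load("top0")
for u,v in [(0,0)]: pass
h=cv2.cvtColor(t["color"],cv2.COLOR_BGR2HSV); roi=np.zeros((480,640),np.uint8); roi[270:330,425:465]=255
m=cv2.inRange(h,(100,120,60),(130,255,255))&roi
pp=np.array([plane(t,u,v,.051)[:2] for v,u in np.argwhere(m>0)])
print("bar",cv2.minAreaRect((pp*1e4).astype(np.float32)),pp.mean(0))
cen,vec=pp.mean(0),np.linalg.svd(pp-pp.mean(0))[2][0]; print(cen,np.degrees(np.arctan2(vec[1],vec[0])))
for tip in [(435.6,243)]: 
  q=plane(t,*tip,.049); print(q, np.degrees(np.arctan2(q[1]-cen[1],q[0]-cen[0])))
```

```text
[array([0.55828442, 0.11430957, 0.145     ]), array([0.54391484, 0.11361725, 0.145     ])] [array([0.55789684, 0.07613767, 0.145     ]), array([0.54253758, 0.07599975, 0.145     ])]
[0.00088242 0.0378947  0.        ] hole yaw -1.3339526234216947
bar ((4155.177734375, -2920.753173828125), (771.7343139648438, 150.55812072753906), 8.306459426879883) [ 0.41533432 -0.29207686]
[ 0.41533432 -0.29207686] -171.953736202862
[ 0.56111234 -0.27555676  0.049     ] 6.46538581327101
```

Call:
send_rows:
  commands:
    - [0.4,[0.0,-0.15,0],[0,0,0.001]]
    - [0.4,[0.0,-0.15,0],[0,0,0.001]]
    - [0.4,[0.0,-0.15,0],[0,0,0.001]]
    - [0.4,[0.0,-0.15,0],[0,0,0.001]]
    - [0.4,[0.0,-0.15,0],[0,0,0.001]]
    - [0.4,[0.0,-0.15,-0.02],[0,0,0.001]]
    - [0.4,[0.0,-0.15,-0.04],[0,0,0.001]]
    - [0.4,[0.0,-0.15,-0.04],[0,0,0.001]]
    - [0.4,[0.0,-0.15,-0.04],[0,0,0.001]]
    - [0.4,[0.0,-0.15,-0.04],[0,0,0.001]]
    - [0.4,[0.0,-0.12,-0.04],[0,0,0.001]]
    - [0.4,[0.0,0,0],[0,0,0]]

```text
clock: 2.6
tool_pos: [0.43, -0.3014, 0.1951]
orientation: [-179.7, -0.3, -81.4]
force: [-0.6, 0.1, -0.7]
opening: 0.0521
```

Run:
```python
from h import *
s=snap("wrist",2); print(s["xyz"],s["attitude"])
```

```text
[ 0.49946961 -0.28969856  0.35222294] [164.89991036  -0.36891715 -81.43096765]
```

View pics/wrist2.png

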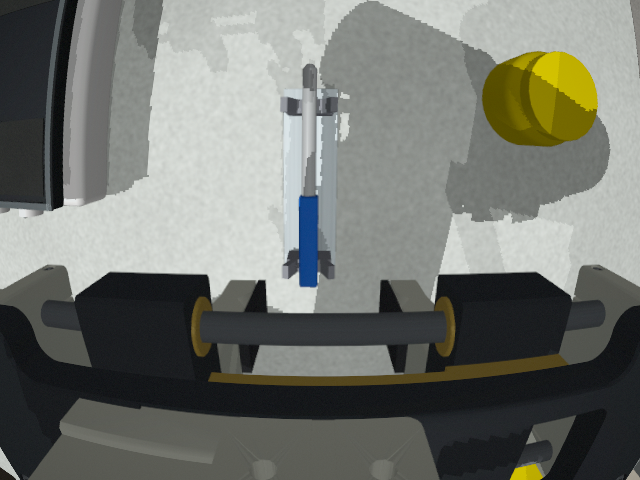

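Run:
```python
from h import *
s=load("wrist2")
h=cv2.cvtColor(s["color"],cv2.COLOR_BGR2HSV); roi=np.zeros((480,640),np.uint8); roi[190:290,290:330]=255
m=cv2.inRange(h,(100,120,60),(130,255,255))&roi
pp=np.array([fplane(s,u,v,.053)[:2] for v,u in np.argwhere(m>0)])
c,sz,a=cv2.minAreaRect((pp*1e4).astype(np.float32)); print("bar",c,sz,a)
ends=[fplane(s,u,v,z) for u,v,z in [(308.5,195.5,.053),(308.5,287,.053),(310,64,.047)]]; print(np.round(ends,4))
d=ends[2]-ends[1]; print(np.degrees(np.arctan2(d[1],d[0])), np.linalg.norm(d[:2]))
d/=np.linalg.norm(d); print("grip from front",ends[0][:2]-.02*d[:2],"from rear",ends[1][:2]+.06*d[:2])
```

```text
bar (4174.57080078125, -2913.961181640625) (790.5674438476562, 154.08839416503906) 8.298198699951172
[[ 0.4563 -0.2865  0.053 ]
 [ 0.3775 -0.2976  0.053 ]
 [ 0.5637 -0.2716  0.047 ]]
7.934725736445326 0.18800555583793768
grip from front [ 0.43646591 -0.28925108] from rear [ 0.43689162 -0.28927635]
```

Call:
send_rows:
  commands:
    - [0.4,[0.013,0.025,-0.05],[0,0,-0.001]]
    - [0.4,[0.014,0.025,-0.1],[0,0,-0.001]]
    - [0.4,[0,0,-0.13],[0,0,0]]
    - [0.4,[0,0,-0.13],[0,0,0]]
    - [0.4,[0,0,-0.12],[0,0,0]]
    - [0.4,[0,0,-0.08],[0,0,0]]
    - [0.4,[0,0,-0.04],[0,0,0]]
    - [0.4,[0,0,0],[0,0,0]]

```text
clock: 3.45
tool_pos: [0.4392, -0.2783, 0.0282]
orientation: [-179.3, -0.4, -81.9]
force: [-0.2, -0.4, 0.1]
opening: 0.0522
```

Run:
```python
from h import *
from plant import sensors
o=sensors.get_obs(); print(o["tool_pos"],o["orientation"],o["force"],o["moment"],o["joint_pos"])
s=snap("wrist",3)
```

```text
[ 0.43920404 -0.2782874   0.02821195] [-179.29584341   -0.43531345  -81.9097339 ] [-0.21705299 -0.40161405  0.14653828] [-0.01890034  0.05780473  0.00120724] [-10.56609198  18.38192525 -33.37910264   0.30790934 -37.43296001
 108.41584927]
```

View pics/wrist3.png

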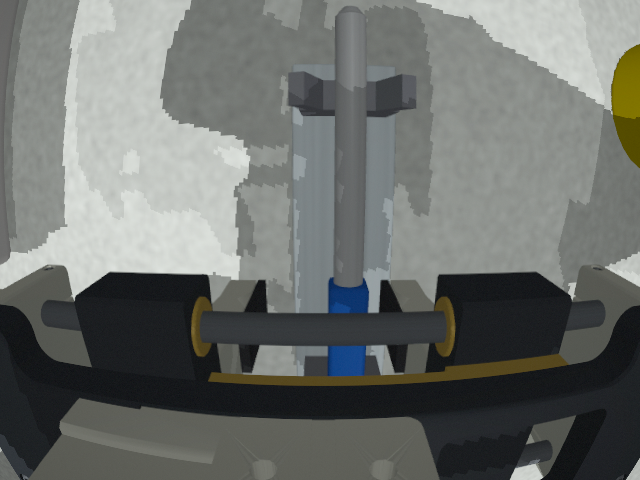

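```bash
cat >> h.py <<'E'
def delta(p,yaw):
    from plant import sensors
    o=sensors.get_obs(); a=R.from_euler("xyz",o["orientation"],degrees=True); b=R.from_euler("xyz",[180,0,yaw],degrees=True)
    print("pos",o["tool_pos"].round(4),"rpy",o["orientation"].round(2),"F",o["force"].round(2),"M",o["moment"].round(3),"open",round(o["opening"],4),"t",o["clock"])
    print("shift",((np.array(p)-o["tool_pos"])/.25).round(4),"turn",((b*a.inv()).as_rotvec()/2/np.pi).round(4))
E
python3 -c "
from h import *
delta([.4367,-.289,.026],-81.9)"
```

```text
pos [ 0.4397 -0.2785  0.029 ] rpy [-179.24   -0.46  -81.9 ] F [-1.35  0.17  0.01] M [0.046 0.069 0.02 ] open 0.0524 t 3.5
shift [-0.012  -0.0419 -0.012 ] turn [0.001  0.0023 0.    ]
```

Call:
send_rows:
  commands:
    - [0.4,[-0.012,-0.042,-0.012],[0.001,0.0023,0]]
    - [0.4,[0,-0.002,-0.002],[0,0,0]]

```text
clock: 3.7
tool_pos: [0.4385, -0.2896, 0.0276]
orientation: [-179.9, -0.0, -81.8]
force: [0.2, 0.4, -0.3]
opening: 0.0521
```

```bash
python3 -c "
from h import *
snap('wrist',4)
delta([.4367,-.289,.026],-81.9)"
```

```text
pos [ 0.4386 -0.2896  0.0277] rpy [-1.7982e+02 -7.0000e-02 -8.1790e+01] F [0.59 0.24 0.89] M [-0.022 -0.012  0.014] open 0.0522 t 3.75
shift [-0.0077  0.0023 -0.007 ] turn [ 0.0001  0.0005 -0.0003]
```

View pics/wrist4.png

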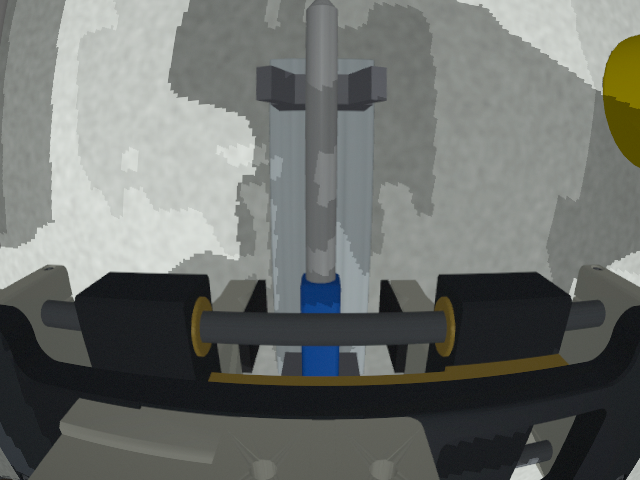

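Call:
send_rows:
  commands:
    - [1,[-0.008,0.002,-0.008],[0,0,0]]
    - [1,[0,0,-0.002],[0,0,0]]
    - [1,[0,0,-0.002],[0,0,0]]
    - [1,[0,0,-0.002],[0,0,0]]
    - [1,[0,0,-0.002],[0,0,0]]
    - [1,[0,0,-0.002],[0,0,0]]
    - [1,[0,0,0],[0,0,0]]

```text
clock: 4.45
tool_pos: [0.4373, -0.2897, 0.0253]
orientation: [-179.6, -0.2, -81.8]
force: [0.9, 0.1, -0.5]
opening: 0.0162
```

```bash
python3 -c "
from h import *
delta([.4367,-.289,.026],-81.9)"
```

```text
pos [ 0.4373 -0.2897  0.0253] rpy [-1.7962e+02 -1.5000e-01 -8.1840e+01] F [ 0.86  0.09 -0.48] M [ 0.006 -0.009 -0.05 ] open 0.0162 t 4.45
shift [-0.0024  0.0029  0.0029] turn [ 0.0003  0.0011 -0.0002]
```

Call:
send_rows:
  commands:
    - [1,[0,0,0.03],[0,0,0]]
    - [1,[0,0,0.06],[0,0,0]]
    - [1,[0,0,0.1],[0,0,0]]
    - [1,[0,0,0.12],[0,0,0]]
    - [1,[0,0,0.12],[0,0,0]]
    - [1,[0,0,0.12],[0,0,0]]
    - [1,[0,0,0.1],[0,0,0]]
    - [1,[0,0,0.05],[0,0,0]]
    - [1,[0,0,0],[0,0,0]]

```text
clock: 5.35
tool_pos: [0.4337, -0.2886, 0.2089]
orientation: [-179.8, -0.0, -81.9]
force: [-1.0, 0.3, -0.8]
opening: 0.0157
```

```bash
python3 -c "
from h import *
delta([.400,.097,.2],-92)
snap('wrist',5);snap('scene',5)"
```

```text
pos [ 0.4337 -0.2886  0.2089] rpy [-1.7983e+02 -5.0000e-02 -8.1880e+01] F [-0.97  0.32 -0.81] M [-0.094 -0.049  0.009] open 0.0157 t 5.35
shift [-0.1347  1.5422 -0.0355] turn [ 0.0001  0.0005 -0.0281]
```

View pics/wrist5.png

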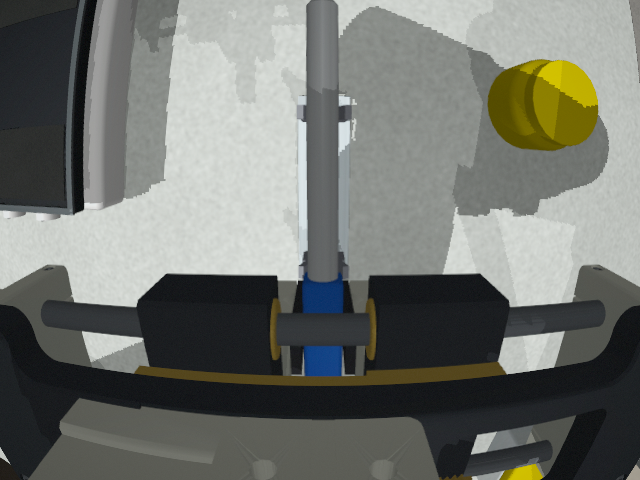

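Call:
send_rows:
  commands:
    - [1,[-0.012,0.08,0],[0,0,-0.0023]]
    - [1,[-0.012,0.14,0],[0,0,-0.0023]]
    - [1,[-0.012,0.14,0],[0,0,-0.0023]]
    - [1,[-0.012,0.14,0],[0,0,-0.0023]]
    - [1,[-0.012,0.14,0],[0,0,-0.0023]]
    - [1,[-0.012,0.14,0],[0,0,-0.0023]]
    - [1,[-0.012,0.14,0],[0,0,-0.0023]]
    - [1,[-0.012,0.14,0],[0,0,-0.0023]]
    - [1,[-0.012,0.14,0],[0,0,-0.0023]]
    - [1,[-0.012,0.14,0],[0,0,-0.0023]]
    - [1,[-0.012,0.12,0],[0,0,-0.0023]]
    - [1,[0,0.06,0],[0,0,-0.0023]]

```text
clock: 6.65
tool_pos: [0.3863, 0.1023, 0.1903]
orientation: [178.5, -0.1, -92.7]
force: [1.1, -0.2, -0.3]
opening: 0.0155
```

```bash
python3 -c "
from h import *
delta([.400,.097,.1255],-92)"
```

```text
pos [0.3863 0.1023 0.1903] rpy [ 1.7847e+02 -8.0000e-02 -9.2680e+01] F [ 1.07 -0.23 -0.31] M [-0.008 -0.067  0.091] open 0.0155 t 6.65
shift [ 0.0547 -0.0214 -0.2593] turn [ 0.     -0.0042  0.0019]
```

Call:
send_rows:
  commands:
    - [1,[0.02,-0.01,-0.06],[0,-0.002,0.001]]
    - [1,[0.02,-0.01,-0.08],[0,-0.002,0.001]]
    - [1,[0.005,0,-0.08],[0,0,0]]
    - [1,[0,0,-0.04],[0,0,0]]
    - [1,[0,0,0],[0,0,0]]

```text
clock: 7.15
tool_pos: [0.394, 0.0979, 0.1178]
orientation: [179.5, -0.3, -91.7]
force: [0.3, 0.5, -1.0]
opening: 0.016
```

```bash
python3 -c "
from h import *
delta([.400,.097,.1255],-92)
snap('wrist',6);snap('top',6);s=snap('scene',6)
cv2.imwrite('pics/s6.png',cv2.resize(s['color'][150:290,230:430],(800,560),interpolation=cv2.INTER_CUBIC))"
```

```text
pos [0.394  0.0979 0.1178] rpy [179.52  -0.33 -91.69] F [ 0.25  0.54 -0.99] M [-0.097  0.024  0.007] open 0.016 t 7.15
shift [ 0.0239 -0.0037  0.0308] turn [ 0.0009 -0.0014 -0.0008]
```

View pics/wrist6.png

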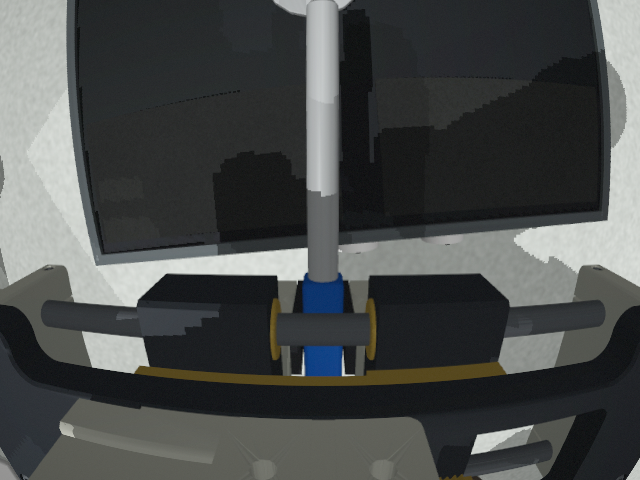

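View pics/s6.png

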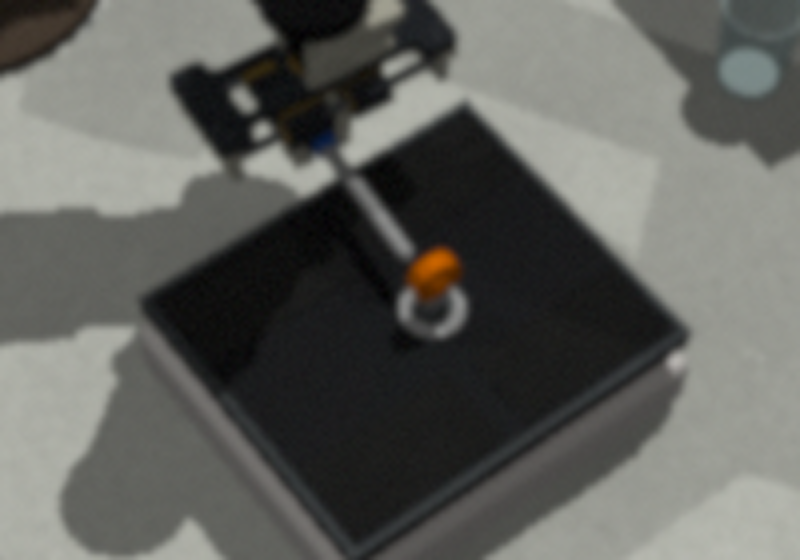

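Run:
```python
from h import *
s=load("wrist6"); print("flange proj",fproj(s,[.5484,.0982,.112]),"eye",fproj(s,[.5484,.0975,.145]))
for v in (5,100,200): 
    row=s["color"][v].astype(int); print(v,[int(x) for x in row[295:350].sum(1)][::3]); print(fplane(s,322,v,.137+.0).round(4))
t=load("top6"); cv2.imwrite("pics/t6.png",cv2.resize(t["color"][220:320,230:330],(600,600),interpolation=cv2.INTER_CUBIC))
```

```text
flange proj [311.96732306 -35.40282349] eye [312.08278818 -71.70351941]
5 [538, 533, 541, 527, 436, 513, 544, 559, 567, 576, 549, 517, 481, 436, 344, 581, 567, 305, 69]
[0.5179 0.0947 0.137 ]
100 [132, 123, 124, 132, 458, 512, 532, 568, 599, 595, 568, 538, 497, 393, 292, 128, 55, 67, 61]
[0.4807 0.0959 0.137 ]
200 [83, 73, 71, 82, 224, 285, 297, 306, 310, 313, 312, 305, 289, 293, 270, 75, 68, 64, 64]
[0.4436 0.097  0.137 ]
```

View pics/t6.png

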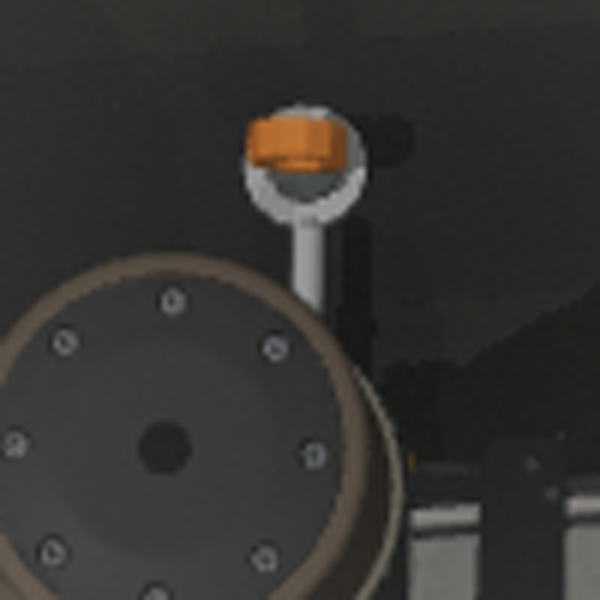

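```bash
python3 -c "
from h import *
delta([.397,.1015,.1255],-91.5)"
```

```text
pos [0.3955 0.0989 0.12  ] rpy [179.72  -0.19 -91.67] F [ 0.68 -0.73 -0.85] M [-0.021 -0.031 -0.009] open 0.0159 t 7.3
shift [0.0059 0.0103 0.0221] turn [ 0.0005 -0.0008  0.0005]
```

Call:
send_rows:
  commands:
    - [1,[0,0.01,0.022],[0.0005,-0.0008,0.0005]]
    - [1,[0,0,0],[0,0,0]]

```text
clock: 7.5
tool_pos: [0.3962, 0.102, 0.1269]
orientation: [-179.9, 0.1, -91.5]
force: [0.3, 0.4, -0.8]
opening: 0.0156
```

```bash
python3 -c "
from h import *
s=snap('wrist',7)
delta([.397,.1015,.1255],-91.5)
print(fproj(s,[.5484,.0982,.112]));v=s['color'][:,:,:].astype(int).sum(2)
for r in (3,20,100): print(r,np.where(v[r]>200)[0].reshape(-1)[[0,-1]], v[r,296:352:2])
for r in (3,100,200): print(fplane(s,322,r,.145))
"
```

```text
pos [0.396  0.1018 0.1266] rpy [-1.7992e+02  6.0000e-02 -9.1490e+01] F [0.39 0.71 0.17] M [-0.047  0.067  0.004] open 0.0153 t 7.55
shift [ 0.0039 -0.0013 -0.0044] turn [-0.0002  0.0002 -0.    ]
[322.51791583 -22.24764636]
3 [  0 639] [529 529 580 561 329 161 398 517 537 550 563 564 568 577 561 539 518 483
 469 430 323 126 127 336 574 571 568 570]
20 [  0 639] [304 462 605 588 586 495 476 518 544 555 567 570 574 581 567 545 523 487
 476 440 370 441 584 589 573 466 262 213]
100 [  0 639] [133 128 129 129 136 379 489 532 557 567 583 597 590 595 579 562 539 509
 489 461 400 275 129  90 120 125 103  62]
[0.52158222 0.09905319 0.145     ]
[0.48286653 0.10006034 0.145     ]
[0.44529113 0.10105047 0.145     ]
```

View pics/wrist7.png

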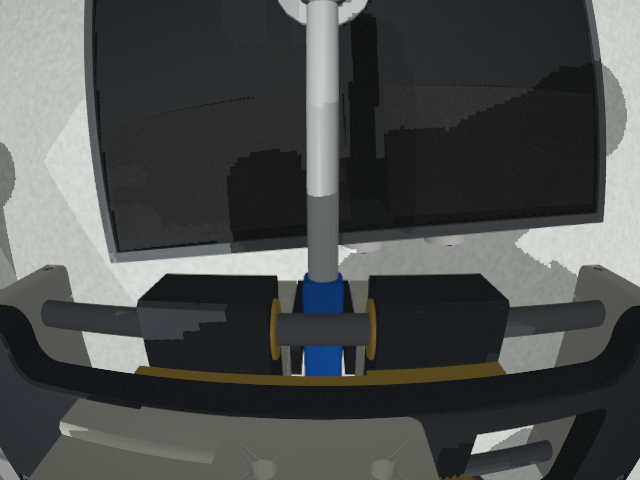

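Call:
send_rows:
  commands:
    - [1,[0.03,-0.001,-0.004],[0,0,0]]
    - [1,[0.03,-0.001,0],[0,0,0]]
    - [1,[0.03,-0.001,0],[0,0,0]]
    - [1,[0.03,-0.001,0],[0,0,0]]

```text
clock: 7.95
tool_pos: [0.4285, 0.1012, 0.1267]
orientation: [-179.8, 0.2, -91.4]
force: [0.2, -0.0, -0.5]
opening: 0.0155
```

```bash
python3 -c "
from h import *
s=snap('wrist',8)
delta([.474,.0995,.1255],-91.5)"
```

```text
pos [0.4296 0.1015 0.1267] rpy [-1.7977e+02  1.6000e-01 -9.1410e+01] F [ 1.66  0.85 -0.91] M [ 0.107 -0.352  0.011] open 0.0156 t 8.0
shift [ 0.1775 -0.0081 -0.0047] turn [-0.0004  0.0006 -0.0002]
```

View pics/wrist8.png

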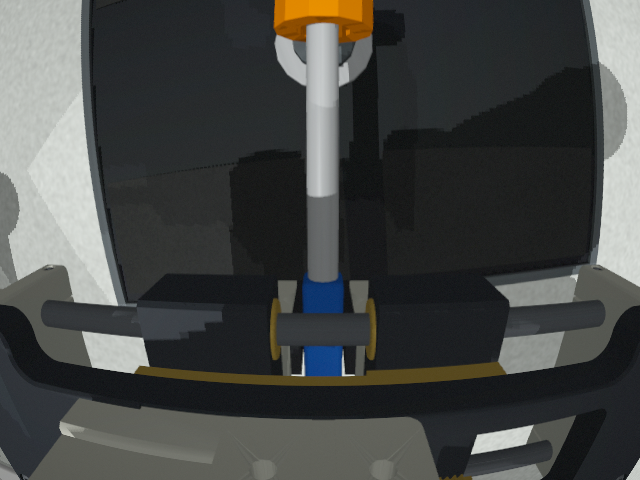

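Call:
send_rows:
  commands:
    - [1,[0.03,-0.002,-0.005],[0,0,0]]
    - [1,[0.03,-0.002,0],[0,0,0]]

```text
clock: 8.2
tool_pos: [0.4455, 0.1001, 0.125]
orientation: [-179.8, 0.1, -91.4]
force: [0.2, 0.1, -0.8]
opening: 0.0159
```

```bash
python3 -c "
from h import *
s=snap('wrist',9)
delta([.474,.0995,.1255],-91.5)"
```

```text
pos [0.4465 0.1004 0.125 ] rpy [-1.7979e+02  1.4000e-01 -9.1430e+01] F [ 2.03 -0.32 -0.29] M [ 0.069 -0.324 -0.013] open 0.0157 t 8.25
shift [ 0.1099 -0.0035  0.0018] turn [-0.0004  0.0006 -0.0002]
```

View pics/wrist9.png

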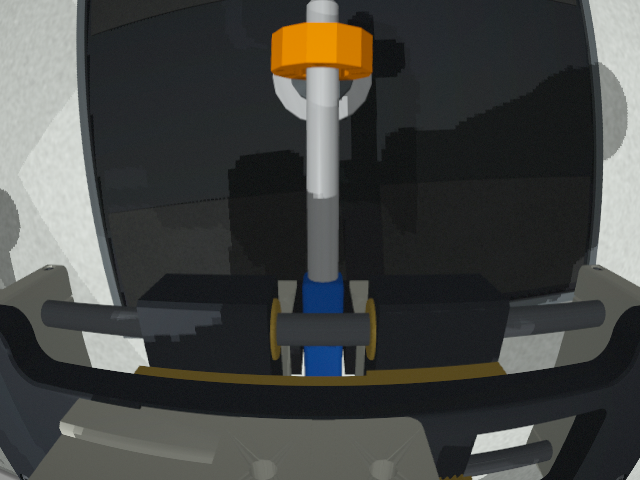

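Call:
send_rows:
  commands:
    - [1,[0.04,-0.001,0],[0,0,0]]
    - [1,[0.04,-0.001,0],[0,0,0]]
    - [1,[0.025,-0.001,0],[0,0,0]]
    - [1,[0,0,0],[0,0,0]]
    - [1,[0,0,0],[0,0,0]]

```text
clock: 8.75
tool_pos: [0.4756, 0.0993, 0.1245]
orientation: [-179.8, 0.1, -91.5]
force: [0.0, 0.0, -1.3]
opening: 0.0159
```

```bash
python3 -c "
from h import *
s=snap('wrist',10)
delta([.474,.0995,.1255],-91.5)"
```

```text
pos [0.4756 0.0993 0.1245] rpy [-1.7983e+02  1.0000e-01 -9.1470e+01] F [ 0.51 -0.05 -1.37] M [-0.078 -0.017  0.011] open 0.0157 t 8.8
shift [-0.0063  0.001   0.0038] turn [-0.0003  0.0005 -0.0001]
```

View pics/wrist10.png

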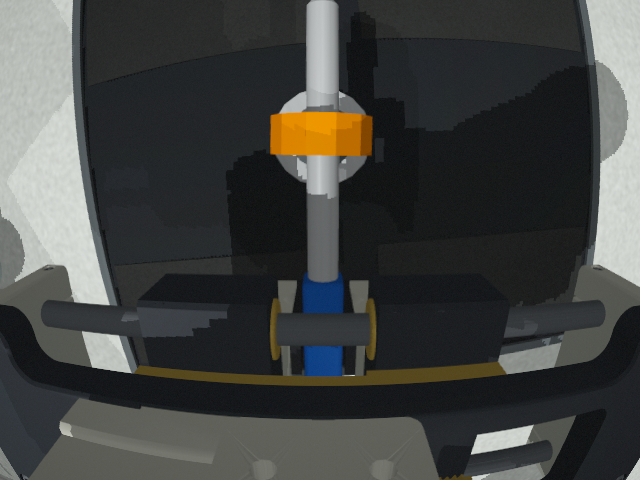

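```bash
cat >> h.py <<'E'
C=np.array([.549,.0975]); D=.075
def tq():
    from plant import sensors
    o=sensors.get_obs(); r=o["tool_pos"][:2]-C; F=o["force"]
    psi=o["orientation"][2]+90
    e=np.array([np.cos(np.radians(psi)),np.sin(np.radians(psi))]); 
    w=C-o["tool_pos"][:2]
    print("t",round(o["clock"],2),"bar yaw",round(psi if psi<170 else psi-360,2),"along",(w@e).round(4),"lat",(e[0]*w[1]-e[1]*w[0]).round(4),"z",o["tool_pos"][2].round(4),"F",F.round(2),"M",o["moment"].round(3),"torque eye",(o["moment"][2]+r[0]*F[1]-r[1]*F[0]).round(3))
def arc(psis,z=.1253,d=None):
    """rows: first from measured, then successive"""
    from plant import sensors
    o=sensors.get_obs(); p=o["tool_pos"]; a=R.from_euler("xyz",o["orientation"],degrees=True)
    for k in psis:
        t=np.r_[C-(d or D)*np.array([np.cos(np.radians(k)),np.sin(np.radians(k))]),z]; b=R.from_euler("xyz",[180,0,k-90],degrees=True)
        print([1,((t-p)/.25).round(3).tolist(),((b*a.inv()).as_rotvec()/2/np.pi).round(4).tolist()]); p=t;a=b
E
python3 -c "
from h import *
s=load('wrist10'); print(fplane(s,321.5,134.5,.163),fplane(s,321.5,134.5,.16))
for p in [(271,115),(271,154),(373,113),(373,153)]: print(fplane(s,*p,.145))
tq(); arc([-4,-7,-10,-13,-16,-19,-22,-25,-28])"
```

```text
[0.54890549 0.09778749 0.163     ] [0.54897081 0.09779927 0.16      ]
[0.55725045 0.11601848 0.145     ]
[0.54282349 0.11654193 0.145     ]
[0.55700897 0.07894563 0.145     ]
[0.54221095 0.07918886 0.145     ]
t 8.8 bar yaw -1.47 along 0.0734 lat 0.0001 z 0.1245 F [ 0.51 -0.05 -1.37] M [-0.078 -0.017  0.011] torque eye 0.013
[1, [-0.006, 0.014, 0.003], [-0.0003, 0.0005, -0.007]]
[1, [0.002, 0.016, 0.0], [-0.0, 0.0, -0.0083]]
[1, [0.002, 0.016, 0.0], [0.0, -0.0, -0.0083]]
[1, [0.003, 0.015, 0.0], [0.0, 0.0, -0.0083]]
[1, [0.004, 0.015, 0.0], [-0.0, 0.0, -0.0083]]
[1, [0.005, 0.015, 0.0], [0.0, 0.0, -0.0083]]
[1, [0.006, 0.015, 0.0], [0.0, 0.0, -0.0083]]
[1, [0.006, 0.014, 0.0], [0.0, -0.0, -0.0083]]
[1, [0.007, 0.014, 0.0], [-0.0, 0.0, -0.0083]]
```

Centre confirmed at (0.549, 0.098), hole yaw about −1°. Start turning.

Call:
send_rows:
  commands:
    - [1,[-0.006,0.014,0.003],[-0.0003,0.0005,-0.007]]
    - [1,[0.002,0.016,0],[0,0,-0.0083]]
    - [1,[0.002,0.016,0],[0,0,-0.0083]]
    - [1,[0.003,0.015,0],[0,0,-0.0083]]
    - [1,[0.004,0.015,0],[0,0,-0.0083]]
    - [1,[0.005,0.015,0],[0,0,-0.0083]]
    - [1,[0.006,0.015,0],[0,0,-0.0083]]

```text
clock: 9.5
tool_pos: [0.4771, 0.1263, 0.126]
orientation: [180.0, 0.0, -112.6]
force: [1.3, 0.6, -2.3]
opening: 0.0159
```

```bash
python3 -c "
from h import *
tq(); arc([-25,-28,-31,-34,-37])"
```

```text
t 9.5 bar yaw -22.63 along 0.0775 lat 0.0011 z 0.126 F [ 1.25  0.57 -2.25] M [ 0.198 -0.26   0.102] torque eye 0.025
[1, [0.016, 0.012, -0.003], [-0.0001, -0.0, -0.0066]]
[1, [0.007, 0.014, 0.0], [-0.0, 0.0, -0.0083]]
[1, [0.008, 0.014, 0.0], [0.0, -0.0, -0.0083]]
[1, [0.008, 0.013, 0.0], [-0.0, 0.0, -0.0083]]
[1, [0.009, 0.013, 0.0], [0.0, -0.0, -0.0083]]
```

Call:
send_rows:
  commands:
    - [1,[0.012,0.012,-0.003],[0,0,-0.0066]]
    - [1,[0.007,0.014,0],[0,0,-0.0083]]
    - [1,[0.008,0.014,0],[0,0,-0.0083]]
    - [1,[0.008,0.013,0],[0,0,-0.0083]]
    - [1,[0.009,0.013,0],[0,0,-0.0083]]

```text
clock: 10.0
tool_pos: [0.4881, 0.1444, 0.1263]
orientation: [-179.9, 0.2, -127.4]
force: [3.3, -2.0, -4.1]
opening: 0.0158
```

```bash
python3 -c "
from h import *
tq(); arc([-40,-43,-46,-49])
snap('wrist',11)"
```

```text
t 10.0 bar yaw -37.4 along 0.0769 lat -0.0003 z 0.1263 F [ 3.31 -2.01 -4.07] M [-0.432 -0.992  0.157] torque eye 0.124
[1, [0.014, 0.005, -0.004], [-0.0004, 0.0006, -0.0072]]
[1, [0.01, 0.012, 0.0], [-0.0, 0.0, -0.0083]]
[1, [0.011, 0.011, 0.0], [0.0, 0.0, -0.0083]]
[1, [0.012, 0.011, 0.0], [-0.0, 0.0, -0.0083]]
```

View pics/wrist11.png

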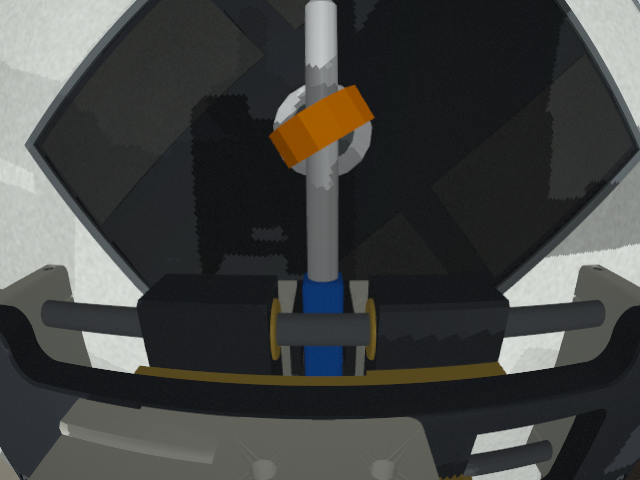

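Call:
send_rows:
  commands:
    - [1,[0.01,0.008,-0.008],[0,0,-0.0075]]
    - [1,[0.01,0.012,0],[0,0,-0.0083]]
    - [1,[0.011,0.011,0],[0,0,-0.0083]]
    - [1,[0.012,0.011,0],[0,0,-0.0083]]

```text
clock: 10.45
tool_pos: [0.499, 0.156, 0.1255]
orientation: [-179.9, 0.4, -139.2]
force: [1.4, -1.3, -2.3]
opening: 0.0156
```

```bash
python3 -c "
from h import *
tq(); arc([-52,-55,-58,-61])"
```

```text
t 10.45 bar yaw -49.24 along 0.0769 lat -0.0003 z 0.1255 F [ 1.37 -1.33 -2.3 ] M [-0.448 -0.689  0.135] torque eye 0.121
[1, [0.015, 0.003, -0.001], [-0.0004, 0.0011, -0.0077]]
[1, [0.013, 0.009, 0.0], [0.0, 0.0, -0.0083]]
[1, [0.013, 0.009, 0.0], [0.0, 0.0, -0.0083]]
[1, [0.014, 0.008, 0.0], [-0.0, -0.0, -0.0083]]
```

Call:
send_rows:
  commands:
    - [1,[0.014,0.005,-0.004],[0,0.0005,-0.0077]]
    - [1,[0.013,0.009,0],[0,0,-0.0083]]
    - [1,[0.013,0.009,0],[0,0,-0.0083]]
    - [1,[0.014,0.008,0],[0,0,-0.0083]]

```text
clock: 10.85
tool_pos: [0.5121, 0.1646, 0.1255]
orientation: [-180.0, 0.4, -151.1]
force: [1.6, -0.3, -2.7]
opening: 0.0158
```

```bash
python3 -c "
from h import *
tq(); arc([-62.5,-64,-65.5,-67])"
```

```text
t 10.85 bar yaw -61.06 along 0.0766 lat -0.0002 z 0.1255 F [ 1.58 -0.29 -2.74] M [-0.235 -0.475  0.209] torque eye 0.114
[1, [0.009, -0.002, -0.001], [-0.0005, 0.0009, -0.004]]
[1, [0.007, 0.004, 0.0], [-0.0, 0.0, -0.0042]]
[1, [0.007, 0.003, 0.0], [0.0, 0.0, -0.0042]]
[1, [0.007, 0.003, 0.0], [-0.0, -0.0, -0.0042]]
```

Call:
send_rows:
  commands:
    - [1,[0.008,0.002,-0.002],[0,0.0005,-0.0042]]
    - [1,[0.007,0.004,0],[0,0,-0.0042]]
    - [1,[0.007,0.003,0],[0,0,-0.0042]]

```text
clock: 11.15
tool_pos: [0.5176, 0.1674, 0.1254]
orientation: [179.9, 0.2, -155.7]
force: [0.3, 0.7, -1.4]
opening: 0.0155
```

```bash
python3 -c "
from h import *
tq(); arc([-66.5,-68,-69.5,-71,-72.5])"
```

```text
t 11.15 bar yaw -65.66 along 0.0766 lat -0.0002 z 0.1254 F [ 0.35  0.73 -1.41] M [ 0.199 -0.259  0.194] torque eye 0.147
[1, [0.006, -0.004, -0.0], [-0.0005, 0.0005, -0.0023]]
[1, [0.007, 0.003, 0.0], [-0.0, 0.0, -0.0042]]
[1, [0.007, 0.003, 0.0], [0.0, 0.0, -0.0042]]
[1, [0.007, 0.003, 0.0], [0.0, 0.0, -0.0042]]
[1, [0.007, 0.002, 0.0], [-0.0, 0.0, -0.0042]]
```

Call:
send_rows:
  commands:
    - [1,[0.007,0.001,0],[0,0,-0.0042]]
    - [1,[0.007,0.003,0],[0,0,-0.0042]]
    - [1,[0.007,0.003,0],[0,0,-0.0042]]

```text
clock: 11.45
tool_pos: [0.5235, 0.1698, 0.1256]
orientation: [179.9, 0.3, -160.5]
force: [0.9, -0.2, -2.0]
opening: 0.0155
```

```bash
python3 -c "
from h import *
tq(); arc([-71.5,-73,-74.5,-76])"
```

```text
t 11.45 bar yaw -70.48 along 0.0767 lat -0.0001 z 0.1256 F [ 0.91 -0.19 -1.99] M [ 0.118 -0.478  0.191] torque eye 0.13
[1, [0.007, -0.005, -0.001], [-0.0007, 0.0007, -0.0028]]
[1, [0.007, 0.002, 0.0], [0.0, 0.0, -0.0042]]
[1, [0.008, 0.002, 0.0], [0.0, 0.0, -0.0042]]
[1, [0.008, 0.002, 0.0], [0.0, 0.0, -0.0042]]
```

Call:
send_rows:
  commands:
    - [1,[0.007,0.001,-0.001],[-0.0003,0.0003,-0.0042]]
    - [1,[0.007,0.002,0],[0,0,-0.0042]]
    - [1,[0.008,0.002,0],[0,0,-0.0042]]

```text
clock: 11.75
tool_pos: [0.5298, 0.1717, 0.1255]
orientation: [179.9, 0.2, -165.4]
force: [1.1, 1.8, -0.8]
opening: 0.0157
```

```bash
python3 -c "
from h import *
tq(); arc([-76.5,-78,-79.5,-81])"
```

```text
t 11.75 bar yaw -75.4 along 0.0767 lat -0.0001 z 0.1255 F [ 1.12  1.75 -0.8 ] M [ 0.669 -0.225  0.185] torque eye 0.068
[1, [0.007, -0.005, -0.001], [-0.0004, 0.0005, -0.0031]]
[1, [0.008, 0.002, 0.0], [0.0, 0.0, -0.0042]]
[1, [0.008, 0.002, 0.0], [-0.0, -0.0, -0.0042]]
[1, [0.008, 0.001, 0.0], [0.0, 0.0, -0.0042]]
```

Call:
send_rows:
  commands:
    - [1,[0.007,0.001,-0.001],[0,0,-0.0042]]
    - [1,[0.008,0.001,0],[0,0,-0.0042]]
    - [1,[0.008,0.001,0],[0,0,-0.0042]]

```text
clock: 12.05
tool_pos: [0.5363, 0.1731, 0.1254]
orientation: [179.9, 0.3, -170.3]
force: [0.6, 2.6, -1.3]
opening: 0.0159
```

```bash
python3 -c "
from h import *
tq(); arc([-81.5,-83,-84.5,-86])"
```

```text
t 12.05 bar yaw -80.34 along 0.0767 lat -0.0002 z 0.1254 F [ 0.6   2.58 -1.28] M [ 1.053 -0.131  0.2  ] torque eye 0.121
[1, [0.006, -0.006, -0.0], [-0.0005, 0.0006, -0.0032]]
[1, [0.008, 0.001, 0.0], [-0.0, -0.0, -0.0042]]
[1, [0.008, 0.001, 0.0], [0.0, 0.0, -0.0042]]
[1, [0.008, 0.001, 0.0], [-0.0, 0.0, -0.0042]]
```

Call:
send_rows:
  commands:
    - [1,[0.007,0,0],[-0.0003,0.0003,-0.0042]]
    - [1,[0.008,0.001,0],[0,0,-0.0042]]
    - [1,[0.008,0.001,0],[0,0,-0.0042]]

```text
clock: 12.35
tool_pos: [0.5427, 0.174, 0.1254]
orientation: [179.9, 0.1, -175.3]
force: [0.4, 2.1, -0.5]
opening: 0.016
```

```bash
python3 -c "
from h import *
tq(); arc([-86.5,-88,-89.5,-91])"
```

```text
t 12.35 bar yaw -85.29 along 0.0767 lat -0.0 z 0.1254 F [ 0.35  2.09 -0.52] M [ 0.909 -0.335  0.256] torque eye 0.215
[1, [0.007, -0.006, -0.0], [-0.0002, 0.0004, -0.0034]]
[1, [0.008, 0.0, 0.0], [-0.0, 0.0, -0.0042]]
[1, [0.008, 0.0, 0.0], [-0.0, 0.0, -0.0042]]
[1, [0.008, -0.0, 0.0], [-0.0, 0.0, -0.0042]]
```

Call:
send_rows:
  commands:
    - [1,[0.006,0,0],[0,0,-0.003]]
    - [1,[0.006,0,0],[0,0,-0.003]]

```text
clock: 12.55
tool_pos: [0.546, 0.1741, 0.1253]
orientation: [179.9, 0.1, -177.7]
force: [0.2, 3.6, -0.8]
opening: 0.016
```

```bash
python3 -c "
from h import *
tq(); snap('wrist',12)"
```

```text
t 12.55 bar yaw -87.67 along 0.0767 lat -0.0002 z 0.1253 F [ 0.15  3.62 -0.76] M [ 1.352 -0.091  0.122] torque eye 0.1
```

View pics/wrist12.png

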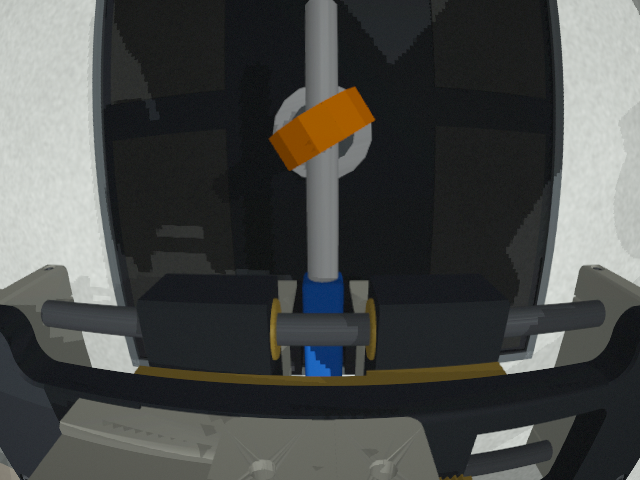

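Call:
send_rows:
  commands:
    - [1,[0.007,0,0],[0,0,-0.0042]]
    - [1,[0.008,-0.001,0],[0,0,-0.0042]]
    - [1,[0.008,-0.001,0],[0,0,-0.0042]]

```text
clock: 12.9
tool_pos: [0.5526, 0.1741, 0.1255]
orientation: [179.9, 0.2, 177.4]
force: [0.7, 4.2, -0.9]
opening: 0.0157
```

```bash
python3 -c "
from h import *
tq()"
```

```text
t 12.9 bar yaw -92.6 along 0.0767 lat -0.0001 z 0.1255 F [ 0.7   4.17 -0.9 ] M [ 1.648 -0.188  0.17 ] torque eye 0.132
```

Call:
send_rows:
  commands:
    - [1,[0.007,-0.001,0],[0,0,-0.0042]]
    - [1,[0.008,-0.001,0],[0,0,-0.0042]]
    - [1,[0.008,-0.002,0],[0,0,-0.0042]]

```text
clock: 13.2
tool_pos: [0.5592, 0.1735, 0.1256]
orientation: [179.8, 0.2, 172.5]
force: [0.4, 5.4, -2.0]
opening: 0.0156
```

```bash
python3 -c "
from h import *
tq()"
```

```text
t 13.2 bar yaw -97.54 along 0.0767 lat -0.0002 z 0.1256 F [ 0.44  5.44 -2.  ] M [ 1.998 -0.268  0.143] torque eye 0.165
```

Call:
send_rows:
  commands:
    - [1,[0.007,-0.002,0],[0,0,-0.0042]]
    - [1,[0.008,-0.002,0],[0,0,-0.0042]]

```text
clock: 13.4
tool_pos: [0.5636, 0.1729, 0.1256]
orientation: [179.8, 0.3, 169.1]
force: [0.7, 4.2, -1.5]
opening: 0.0158
```

```bash
python3 -c "
from h import *
tq()"
```

```text
t 13.4 bar yaw -100.85 along 0.0768 lat -0.0002 z 0.1256 F [ 0.69  4.18 -1.52] M [ 1.742 -0.339  0.097] torque eye 0.107
```

Call:
send_rows:
  commands:
    - [1,[0.007,-0.002,0],[0,0,-0.0042]]
    - [1,[0.008,-0.002,0],[0,0,-0.0042]]

```text
clock: 13.6
tool_pos: [0.5675, 0.1721, 0.1255]
orientation: [179.8, 0.2, 165.9]
force: [-1.7, 4.5, -1.3]
opening: 0.0156
```

```bash
python3 -c "
from h import *
tq()"
```

```text
t 13.6 bar yaw -104.14 along 0.0768 lat 0.0003 z 0.1255 F [-1.69  4.54 -1.26] M [2.135 0.395 0.345] torque eye 0.554
```

```bash
python3 -c "
from h import *
snap('wrist',13); tq()"
```

```text
t 13.65 bar yaw -104.25 along 0.0768 lat 0.0003 z 0.1255 F [ 0.39  5.75 -0.7 ] M [ 1.994 -0.09   0.331] torque eye 0.409
```

View pics/wrist13.png

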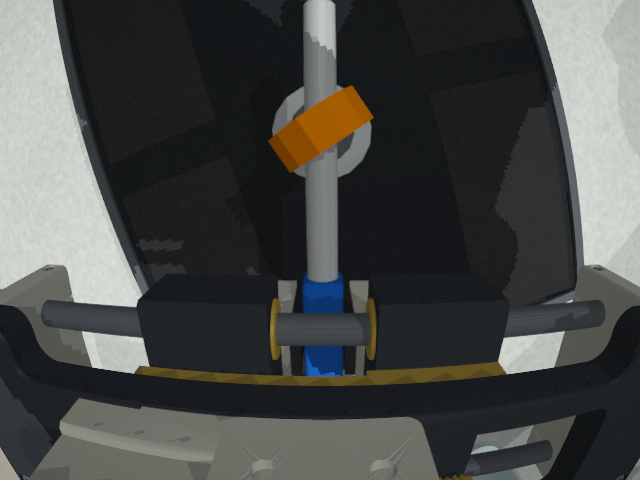

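One small confirming press.

Call:
send_rows:
  commands:
    - [1,[0.006,-0.002,0],[0,0,-0.003]]
    - [1,[0.004,-0.001,0],[0,0,-0.002]]

```text
clock: 13.85
tool_pos: [0.5694, 0.1716, 0.1252]
orientation: [179.8, 0.1, 163.8]
force: [-1.8, 5.6, -1.0]
opening: 0.0158
```

```bash
python3 -c "
from h import *
tq()"
```

```text
t 13.85 bar yaw -106.2 along 0.0769 lat 0.0011 z 0.1252 F [-1.78  5.58 -1.02] M [2.098 0.526 0.537] torque eye 0.783
```

```bash
python3 -c "
from h import *
arc([-103,-100,-97,-94,-91,-88,-85],z=.1253,d=.0765)"
```

```text
[1, [-0.013, 0.002, 0.0], [-0.0005, 0.0005, 0.0089]]
[1, [-0.016, 0.003, 0.0], [0.0, 0.0, 0.0083]]
[1, [-0.016, 0.002, 0.0], [0.0, 0.0, 0.0083]]
[1, [-0.016, 0.002, 0.0], [-0.0, 0.0, 0.0083]]
[1, [-0.016, 0.001, 0.0], [0.0, 0.0, 0.0083]]
[1, [-0.016, -0.0, 0.0], [0.0, 0.0, 0.0083]]
[1, [-0.016, -0.001, 0.0], [0.0, -0.0, 0.0083]]
```

Call:
send_rows:
  commands:
    - [1,[-0.013,0.002,0],[-0.0005,0.0005,0.0089]]
    - [1,[-0.016,0.003,0],[0,0,0.0083]]
    - [1,[-0.016,0.002,0],[0,0,0.0083]]
    - [1,[-0.016,0.002,0],[0,0,0.0083]]
    - [1,[-0.016,0.001,0],[0,0,0.0083]]
    - [1,[-0.016,0,0],[0,0,0.0083]]

```text
clock: 14.45
tool_pos: [0.5447, 0.1702, 0.1244]
orientation: [-179.6, -0.2, -178.0]
force: [1.2, 0.5, -0.8]
opening: 0.0158
```

```bash
python3 -c "
from h import *
tq();arc([-86,-84,-82],z=.1253,d=.0765);snap('wrist',14)"
```

```text
t 14.45 bar yaw -87.96 along 0.0728 lat 0.0017 z 0.1244 F [ 1.19  0.54 -0.81] M [ 0.48  -0.573  0.087] torque eye -0.002
[1, [-0.004, 0.015, 0.003], [0.0011, -0.0006, 0.0054]]
[1, [-0.011, -0.001, 0.0], [0.0, 0.0, 0.0056]]
[1, [-0.011, -0.001, 0.0], [-0.0, 0.0, 0.0056]]
```

View pics/wrist14.png

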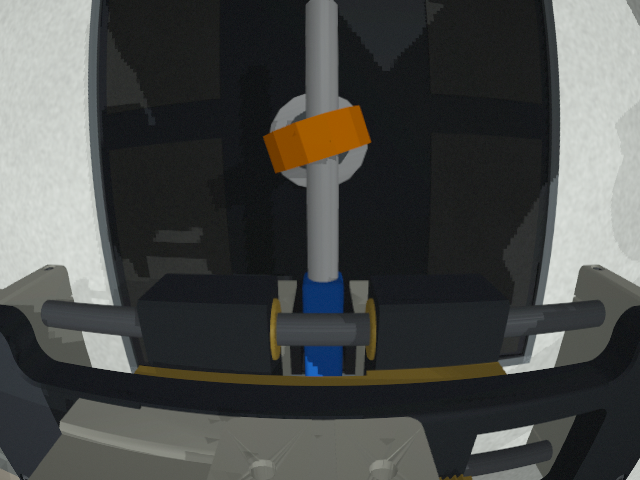

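```bash
python3 -c "
from h import *
arc([-85,-82,-79.5],z=.1253,d=.0765)"
```

```text
[1, [-0.007, 0.015, 0.003], [0.0011, -0.0006, 0.0077]]
[1, [-0.016, -0.002, 0.0], [-0.0, 0.0, 0.0083]]
[1, [-0.013, -0.002, 0.0], [0.0, 0.0, 0.0069]]
```

Call:
send_rows:
  commands:
    - [1,[-0.007,0.012,0.003],[0.0008,0,0.0077]]
    - [1,[-0.016,0,0],[0,0,0.0083]]
    - [1,[-0.013,0,0],[0,0,0.0066]]
    - [1,[0,0,0],[0,0,0]]

```text
clock: 14.9
tool_pos: [0.5331, 0.169, 0.1243]
orientation: [-179.6, -0.6, -169.9]
force: [2.2, 2.3, -0.7]
opening: 0.0158
```

```bash
python3 -c "
from h import *
tq();s=snap('wrist',15)
from plant import sensors
print(sensors.get_obs()['orientation'])
"
```

```text
t 14.9 bar yaw -79.91 along 0.0732 lat 0.0032 z 0.1243 F [ 2.24  2.29 -0.69] M [ 0.801 -0.743  0.14 ] torque eye -0.057
[-179.61398722   -0.56742318 -169.9675798 ]
```

View pics/wrist15.png

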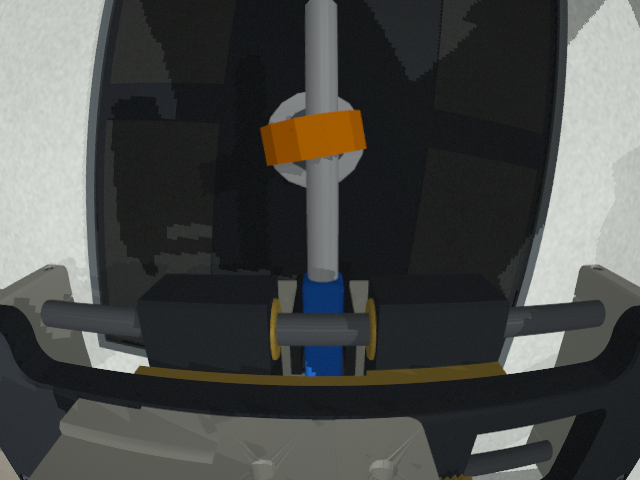

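```bash
cat >> h.py <<'E'
def eye(s):
    h=cv2.cvtColor(s["color"],cv2.COLOR_BGR2HSV); roi=np.zeros((480,640),np.uint8); roi[:260,200:440]=255
    m=cv2.inRange(h,(3,120,80),(22,255,255))&roi
    pp=np.array([fplane(s,u,v,.157)[:2] for v,u in np.argwhere(m>0)])
    c,sz,a=cv2.minAreaRect((pp*1e4).astype(np.float32)); b=cv2.boxPoints((c,sz,a))
    e=[b[1]-b[0],b[2]-b[1]]; e=max(e,key=np.linalg.norm); print("eye c",np.array(c)/1e4,"size",sz,"hole yaw",(np.degrees(np.arctan2(e[1],e[0]))-90+90)%180-90)
E
python3 -c "
from h import *
for k in (10,11,12,13,14,15): eye(load(f'wrist{k}'))"
```

```text
eye c [0.5494103  0.09802555] size (339.6694641113281, 144.73512268066406) hole yaw -1.5585251
eye c [0.54960874 0.09813955] size (339.0062561035156, 148.31137084960938) hole yaw -6.6743546
eye c [0.54947832 0.09798387] size (339.1861267089844, 147.16331481933594) hole yaw -57.14338
eye c [0.54938652 0.09796035] size (339.195068359375, 147.31629943847656) hole yaw -70.996475
eye c [0.54927266 0.09794688] size (337.82867431640625, 147.02682495117188) hole yaw -70.03437
eye c [0.54923584 0.09789518] size (338.01348876953125, 147.38803100585938) hole yaw -70.01875
```

```bash
sed -i 's/^C=.*; D/C=np.array([.5493,.098]); D/' h.py; python3 -c "
from h import *
arc([-79,-75.5,-72],z=.1253,d=.075)"
```

```text
[1, [0.007, 0.01, 0.004], [0.0013, -0.0014, 0.0027]]
[1, [-0.018, -0.004, 0.0], [0.0, -0.0, 0.0097]]
[1, [-0.018, -0.005, 0.0], [-0.0, -0.0, 0.0097]]
```

Call:
send_rows:
  commands:
    - [1,[0.008,0.008,0.004],[0.0013,-0.0014,0.0027]]
    - [1,[-0.014,-0.003,0],[0,0,0.009]]
    - [1,[-0.015,-0.004,0],[0,0,0.009]]
    - [1,[0,0,0],[0,0,0]]

```text
clock: 15.35
tool_pos: [0.5274, 0.1676, 0.1247]
orientation: [-179.9, -0.1, -162.6]
force: [-0.0, 0.4, -1.8]
opening: 0.0157
```

```bash
python3 -c "
from h import *
tq();s=snap('wrist',16);eye(s);arc([-71],d=.075); arc([-71],d=.15)
"
```

```text
t 15.35 bar yaw -72.6 along 0.0729 lat 0.0001 z 0.1247 F [-0.05  0.36 -1.83] M [ 0.069 -0.015 -0.025] torque eye -0.03
eye c [0.54934497 0.09800398] size (337.71661376953125, 146.35873413085938) hole yaw -70.70302
[1, [-0.011, 0.005, 0.002], [0.0003, -0.0002, 0.0047]]
[1, [-0.109, 0.289, 0.002], [0.0003, -0.0002, 0.0047]]
```

Call:
send_rows:
  commands:
    - [1,[-0.012,0.038,0.002],[0,0,0.001]]
    - [1,[-0.012,0.038,0],[0,0,0.001]]
    - [1,[-0.012,0.038,0],[0,0,0.001]]
    - [1,[-0.012,0.038,0],[0,0,0]]
    - [1,[-0.012,0.038,0],[0,0,0]]

```text
clock: 15.9
tool_pos: [0.5119, 0.2185, 0.1252]
orientation: [-179.9, -0.1, -161.9]
force: [1.0, -0.1, -0.9]
opening: 0.0157
```

```bash
python3 -c "
from h import *
tq();s=snap('wrist',17);eye(s)
"
```

```text
t 15.9 bar yaw -71.87 along 0.1262 lat -0.002 z 0.1252 F [ 0.97 -0.13 -0.85] M [ 0.117 -0.088 -0.037] torque eye -0.149
eye c [0.54592554 0.10797981] size (335.614990234375, 122.42930603027344) hole yaw -71.45516
```

Call:
send_rows:
  commands:
    - [1,[-0.018,0.036,0],[0,0,0]]
    - [1,[-0.014,0.04,0],[0,0,0]]
    - [1,[-0.014,0.04,0],[0,0,0]]
    - [1,[-0.013,0.04,0],[0,0,0]]

```text
clock: 16.35
tool_pos: [0.4955, 0.2622, 0.1252]
orientation: [-179.9, -0.1, -161.8]
force: [0.0, 0.1, -1.4]
opening: 0.0157
```

```bash
python3 -c "
from h import *
tq();s=snap('wrist',18);s=snap('scene',18)
cv2.imwrite('pics/s18.png',cv2.resize(s['color'][150:290,230:430],(800,560),interpolation=cv2.INTER_CUBIC))"
```

```text
t 16.35 bar yaw -71.84 along 0.1728 lat -0.0001 z 0.1252 F [ 0.04  0.08 -1.39] M [ 0.139 -0.05   0.039] torque eye 0.029
```

View pics/s18.png

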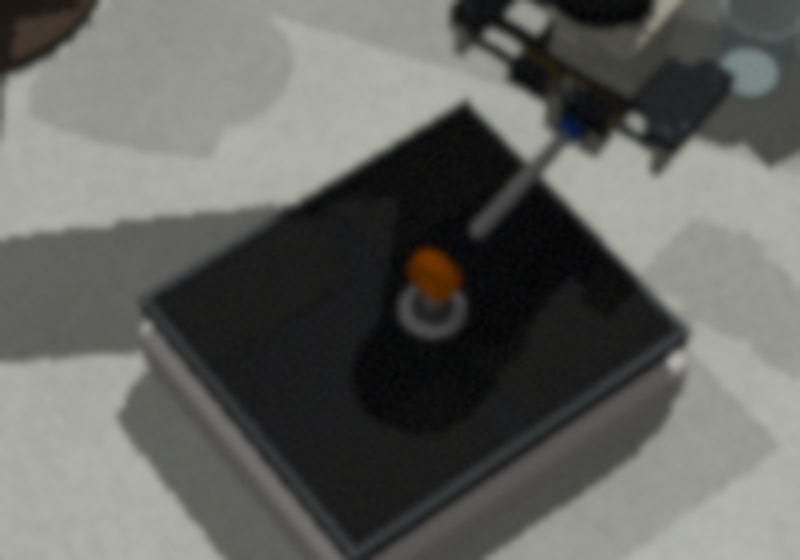

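Call:
send_rows:
  commands:
    - [1,[0,0,0.06],[0,0,0]]
    - [1,[0,0,0.1],[0,0,0]]
    - [1,[0,0,0.12],[0,0,0.005]]
    - [1,[0,-0.03,0.08],[0,0,0.01]]
    - [1,[-0.01,-0.08,0.02],[0,0,0.013]]
    - [1,[-0.015,-0.12,0],[0,0,0.015]]
    - [1,[-0.02,-0.14,0],[0,0,0.015]]
    - [1,[-0.02,-0.14,0],[0,0,0.015]]
    - [1,[-0.02,-0.14,0],[0,0,0.015]]
    - [1,[-0.02,-0.14,0],[0,0,0.015]]
    - [1,[-0.02,-0.14,0],[0,0,0.015]]
    - [1,[-0.02,-0.14,0],[0,0,0.015]]

```text
clock: 17.65
tool_pos: [0.456, -0.0106, 0.2234]
orientation: [-179.7, -0.1, -111.7]
force: [0.4, -0.4, -0.9]
opening: 0.0157
```

```bash
python3 -c "
from h import *
delta([.4373,-.2897,.21],-81.84)"
```

```text
pos [ 0.456  -0.0106  0.2234] rpy [-1.797e+02 -1.300e-01 -1.117e+02] F [ 0.38 -0.42 -0.93] M [ 0.034 -0.136 -0.01 ] open 0.0157 t 17.65
shift [-0.0749 -1.1163 -0.0536] turn [0.0005 0.0008 0.0829]
```

Call:
send_rows:
  commands:
    - [1,[-0.005,-0.12,0],[0,0,0.01]]
    - [1,[-0.005,-0.14,0],[0,0,0.011]]
    - [1,[-0.005,-0.14,0],[0,0,0.011]]
    - [1,[-0.005,-0.14,0],[0,0,0.011]]
    - [1,[-0.008,-0.14,0],[0,0,0.011]]
    - [1,[-0.01,-0.14,0],[0,0,0.011]]
    - [1,[-0.01,-0.12,0],[0,0,0.01]]
    - [1,[-0.01,-0.06,0],[0,0,0.005]]
    - [1,[0,0,0],[0,0,0]]

```text
clock: 18.55
tool_pos: [0.4367, -0.2749, 0.2245]
orientation: [-179.6, -0.1, -81.7]
force: [-0.7, 0.6, -0.9]
opening: 0.0157
```

```bash
python3 -c "
from h import *
delta([.4373,-.2897,.15],-81.84);snap('wrist',19);s=snap('top',19)"
```

```text
pos [ 0.4367 -0.2749  0.2245] rpy [-1.7962e+02 -9.0000e-02 -8.1730e+01] F [-0.65  0.58 -0.9 ] M [ 0.003  0.077 -0.041] open 0.0157 t 18.55
shift [ 0.0024 -0.0591 -0.2981] turn [ 0.0001  0.0011 -0.0003]
```

View pics/wrist19.png

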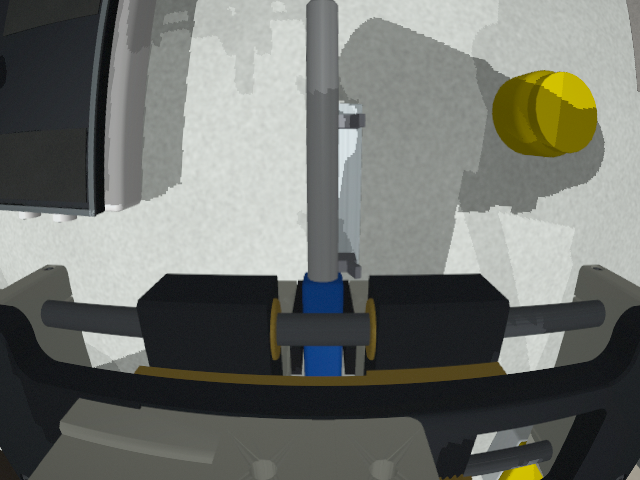

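View pics/top19.png

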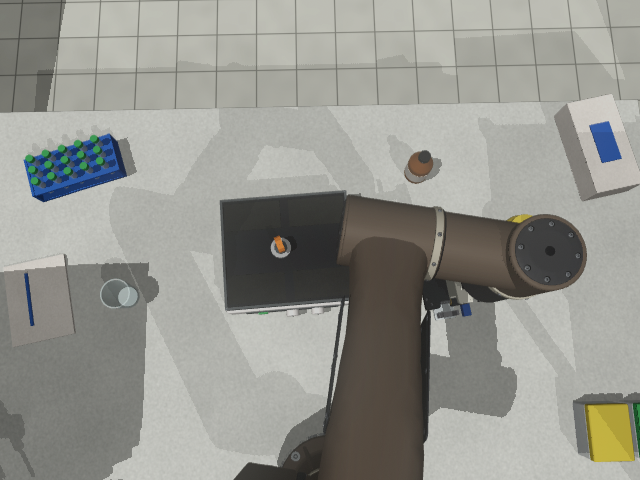

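Call:
send_rows:
  commands:
    - [1,[0.001,-0.03,-0.06],[0,0.0005,0]]
    - [1,[0.001,-0.029,-0.1],[0,0.0005,0]]
    - [1,[0,0,-0.12],[0,0,0]]
    - [1,[0,0,-0.12],[0,0,0]]
    - [1,[0,0,-0.12],[0,0,0]]
    - [1,[0,0,-0.06],[0,0,0]]
    - [1,[0,0,0],[0,0,0]]

```text
clock: 19.35
tool_pos: [0.4376, -0.2843, 0.0715]
orientation: [-179.9, -0.0, -81.5]
force: [0.2, 0.4, -0.4]
opening: 0.0159
```

```bash
python3 -c "
from h import *
delta([.4373,-.2897,.06],-81.84);snap('wrist',20)"
```

```text
pos [ 0.4376 -0.2843  0.0715] rpy [-1.7988e+02 -2.0000e-02 -8.1530e+01] F [ 0.24  0.44 -0.39] M [-0.007  0.08   0.023] open 0.0159 t 19.35
shift [-0.0011 -0.0218 -0.0458] turn [ 0.      0.0003 -0.0009]
```

View pics/wrist20.png

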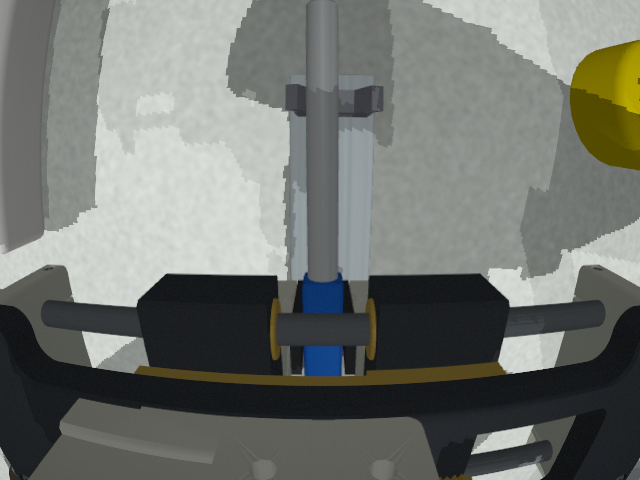

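Call:
send_rows:
  commands:
    - [1,[-0.001,-0.022,-0.02],[0,0.0003,-0.0009]]
    - [1,[0,0,-0.02],[0,0,0]]
    - [1,[0,0,0],[0,0,0]]

```text
clock: 19.7
tool_pos: [0.4397, -0.2903, 0.0637]
orientation: [-179.8, -0.1, -81.8]
force: [0.1, -0.0, -0.5]
opening: 0.0155
```

```bash
python3 -c "
from h import *
delta([.4373,-.2897,.0257],-81.84);snap('wrist',21)"
```

```text
pos [ 0.4397 -0.2903  0.0637] rpy [-1.7976e+02 -1.3000e-01 -8.1780e+01] F [ 0.14 -0.04 -0.49] M [-0.06   0.047 -0.043] open 0.0155 t 19.7
shift [-0.0097  0.0022 -0.152 ] turn [ 0.0003  0.0007 -0.0002]
```

View pics/wrist21.png

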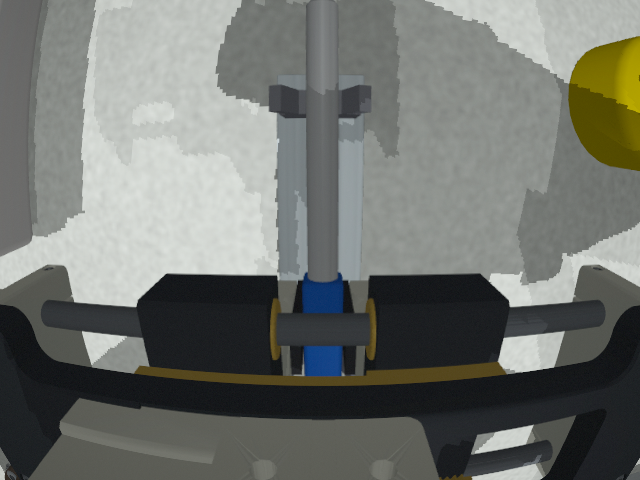

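Centred over the notches (rod at column 322, support 270–371). Lower.

Call:
send_rows:
  commands:
    - [1,[-0.009,0.001,-0.04],[0,0.0003,0]]
    - [1,[0,0,-0.04],[0,0,0]]
    - [1,[0,0,-0.03],[0,0,0]]
    - [1,[0,0,-0.02],[0,0,0]]
    - [1,[0,0,0],[0,0,0]]

```text
clock: 20.25
tool_pos: [0.4377, -0.2902, 0.0296]
orientation: [-179.7, -0.2, -81.8]
force: [-0.6, -0.5, -1.6]
opening: 0.0159
```

```bash
python3 -c "
from h import *
delta([.4373,-.2897,.0257],-81.84)"
```

```text
pos [ 0.4377 -0.2902  0.0296] rpy [-1.7975e+02 -1.6000e-01 -8.1790e+01] F [-0.63 -0.5  -1.56] M [-0.067  0.073  0.015] open 0.0159 t 20.25
shift [-0.0018  0.0021 -0.0155] turn [ 0.0004  0.0008 -0.0001]
```

Call:
send_rows:
  commands:
    - [1,[-0.002,0.002,-0.012],[0,0,0]]
    - [1,[0,0,-0.005],[0,0,0]]
    - [1,[0,0,0],[0,0,0]]

```text
clock: 20.55
tool_pos: [0.4372, -0.2897, 0.0253]
orientation: [-179.8, -0.2, -81.8]
force: [0.3, 0.0, -0.6]
opening: 0.0159
```

```bash
python3 -c "
from h import *
delta([.4373,-.2897,.0255],-81.84)"
```

```text
pos [ 0.4372 -0.2897  0.0253] rpy [-1.7978e+02 -1.7000e-01 -8.1770e+01] F [ 0.34  0.04 -0.62] M [0.02  0.096 0.034] open 0.0159 t 20.55
shift [0.0004 0.     0.001 ] turn [ 0.0004  0.0007 -0.0002]
```

Call:
send_rows:
  commands:
    - [0.4,[0,0,0],[0,0,0]]
    - [0.4,[0,0,0],[0,0,0]]
    - [0.4,[0,0,0],[0,0,0]]
    - [0.4,[0,0,0],[0,0,0]]
    - [0.4,[0,0,0],[0,0,0]]

```text
clock: 21.05
tool_pos: [0.4384, -0.2901, 0.0261]
orientation: [-179.6, -0.2, -81.8]
force: [0.1, -0.2, 0.2]
opening: 0.0495
```

```bash
python3 -c "
from h import *
delta([.4373,-.2897,.2],-81.84);snap('wrist',22)"
```

```text
pos [ 0.4384 -0.2901  0.0261] rpy [-179.63   -0.23  -81.75] F [ 0.1  -0.21  0.23] M [-0.015  0.066  0.005] open 0.0495 t 21.05
shift [-0.0044  0.0014  0.6954] turn [ 0.0005  0.0011 -0.0003]
```

View pics/wrist22.png

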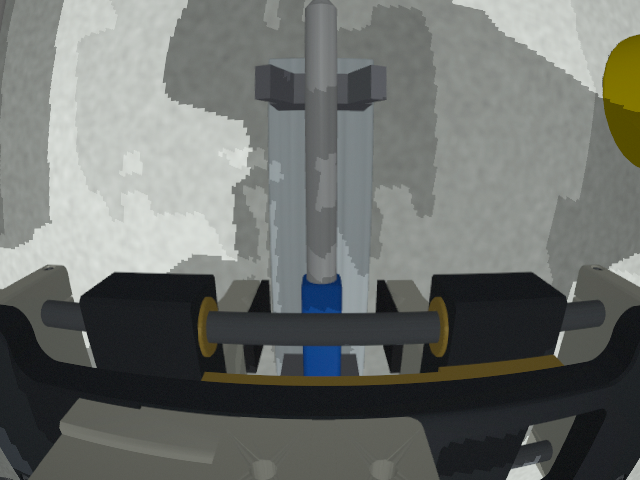

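Bar rests in the notches as before. Retreat upward.

Call:
send_rows:
  commands:
    - [0.4,[0,0,0.03],[0,0,0]]
    - [0.4,[0,0,0.08],[0,0,0]]
    - [0.4,[0,0,0.12],[0,0,0]]
    - [0.4,[0,0,0.14],[0,0,0]]
    - [0.4,[0,0,0.14],[0,0,0]]
    - [0.4,[0,0,0.1],[0,0,0]]
    - [0.4,[0,0,0.05],[0,0,0]]
    - [0.4,[0,0,0],[0,0,0]]

```text
clock: 21.9
tool_pos: [0.4362, -0.2899, 0.2013]
orientation: [-179.7, -0.3, -81.7]
force: [-0.3, 0.5, 0.4]
opening: 0.0526
```

Run:
```python
from h import *
delta([.43,.128,.25],-85); s=snap("wrist",23)
h=cv2.cvtColor(s["color"],cv2.COLOR_BGR2HSV); roi=np.zeros((480,640),np.uint8); roi[150:310,280:350]=255
m=cv2.inRange(h,(100,120,60),(130,255,255))&roi
v,u=np.nonzero(m); vf=v.min()+.0; print(u[v<vf+3].mean(),vf)
f=fplane(s,u[v<vf+3].mean(),vf,.053)
pp=np.array([fplane(s,a,b,.053)[:2] for b,a in np.argwhere(m>0)]); print("bar",cv2.minAreaRect((pp*1e4).astype(np.float32)), "front",f)
```

```text
pos [ 0.4362 -0.2899  0.2013] rpy [-179.65   -0.27  -81.75] F [-0.27  0.48  0.4 ] M [-0.05  -0.019 -0.009] open 0.0526 t 21.9
shift [-0.025   1.6716  0.1949] turn [ 0.0006  0.001  -0.009 ]
322.48 203.0
bar ((4177.53369140625, -2926.774658203125), (796.7745971679688, 156.74679565429688), 7.8244309425354) front [ 0.45718497 -0.28726838  0.053     ]
```

View pics/wrist23.png

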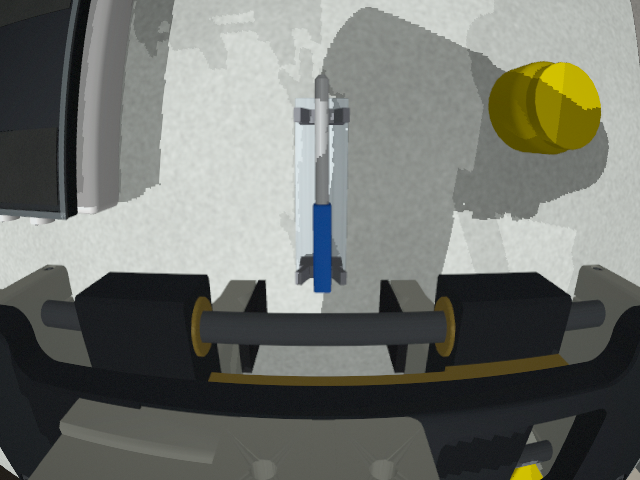

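Call:
send_rows:
  commands:
    - [0.4,[0,0.1,0.02],[0,0,0]]
    - [0.4,[0,0.16,0.02],[0,0,0]]
    - [0.4,[0,0.16,0.02],[0,0,0]]
    - [0.4,[0,0.16,0.02],[0,0,0]]
    - [0.4,[0,0.16,0.02],[0,0,0]]
    - [0.4,[0,0.16,0.02],[0,0,0]]
    - [0.4,[0,0.16,0.02],[0,0,0]]
    - [0.4,[0,0.16,0.02],[0,0,0]]
    - [0.4,[0,0.16,0.02],[0,0,0]]
    - [0.4,[0,0.08,0],[0,0,0]]
    - [0.4,[0,0,0],[0,0,0]]

```text
clock: 23.05
tool_pos: [0.4267, 0.0877, 0.2359]
orientation: [179.3, -0.2, -82.0]
force: [0.2, -1.7, 0.3]
opening: 0.0524
```

Run:
```python
from h import *
s=snap("wrist",24); eye(s); delta([.43,.128,.25],-85); snap("top",24)
```

```text
eye c [0.54734341 0.09756823] size (361.5498046875, 160.91000366210938) hole yaw -69.734406
pos [0.4266 0.0868 0.2358] rpy [179.29  -0.18 -82.06] F [ 0.08 -0.35 -0.3 ] M [-0.017  0.002  0.04 ] open 0.0525 t 23.1
shift [0.0136 0.1647 0.057 ] turn [ 0.0007 -0.0019 -0.0082]
```

View pics/wrist24.png

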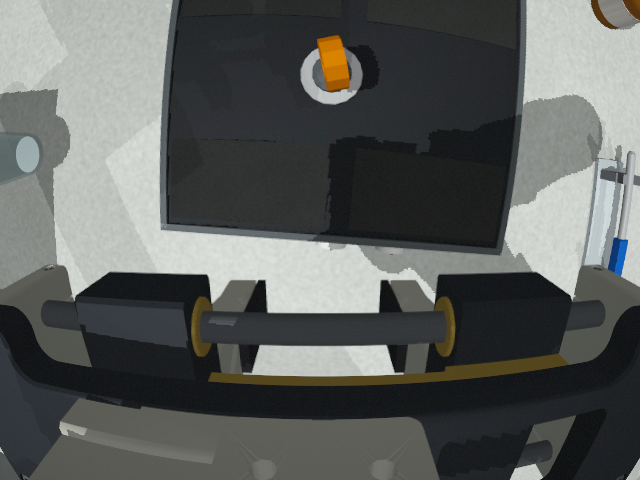

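View pics/top24.png

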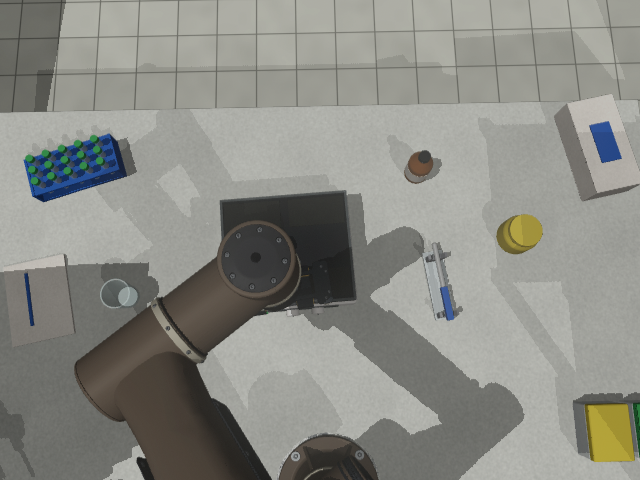

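Run:
```python
from h import *
for k in (1,6,9,10,17,18,24):
    try: print(k,end=" "); eye(load(f"wrist{k}"))
    except Exception as e: print(e)
from plant import order
print(order.close_job())
```

```text
1 eye c [0.54852505 0.09722391] size (200.9339141845703, 364.4704284667969) hole yaw 5.0910645
6 OpenCV(4.12.0) /io/opencv/modules/imgproc/src/convhull.cpp:143: error: (-215:Assertion failed) total >= 0 && (depth == CV_32F || depth == CV_32S) in function 'convexHull'

9 eye c [0.54802349 0.09815128] size (340.7203369140625, 204.857666015625) hole yaw -1.631752
10 eye c [0.5494103  0.09802555] size (339.6694641113281, 144.73512268066406) hole yaw -1.5585251
17 eye c [0.54592554 0.10797981] size (335.614990234375, 122.42930603027344) hole yaw -71.45516
18 OpenCV(4.12.0) /io/opencv/modules/imgproc/src/convhull.cpp:143: error: (-215:Assertion failed) total >= 0 && (depth == CV_32F || depth == CV_32S) in function 'convexHull'

24 eye c [0.54734341 0.09756823] size (361.5498046875, 160.91000366210938) hole yaw -69.734406
the job is handed in; nothing more can be done
None
```

The eye is turned to its stop, the bar is back in its rest, and the job is handed in. `close_job` gives no verdict, so the result rests on my own checks below.

**Turning the eye:** The bar went cleanly through the eye. Turning took the steady drag of about 0.12 N m (readings 0.07–0.22), until torque jumped to 0.55 N m at the stop. I then made one small confirming press, which peaked at about 0.78 N m. That is above the 0.3–0.6 N m guide but below the 1 N m limit. I swung the bar back within its play and drew it out along the hole.

**Last checks:**
- **Eye:** it turned about 69–70° in all. The camera read its yaw as −71.0° when pressed, and −70.7° before I drew the bar out. From the last, more distant viewpoint it read −69.7°. That method is off by several degrees at an oblique view: it read the untouched eye as +5.1° from far off and −1.6° close up. I take the 1° spread as measurement error, inside the 4° tolerance.
- **Bar:** it lies in both notches, handle at its original end. It is within about 1.5 mm and 0.5° of where it was.
- **Surroundings:** the bottle, tub and beaker stand where they did in the pictures. The gripper is open and clear of everything.
- **Time:** about 23 s of the 67 s.

The grip was fixed at 30 N, below the 80 N advised, but the bar did not visibly twist in the fingers.

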